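Pull the chipped anvil bar from the stack and restack with separators

TASK

The wood-chipper anvil bars in the green rack were stacked steel on steel and one in the middle, with the red-painted end, is chipped: lift off what lies on it and lay the chipped bar flat in the red regrind tray. Then stack all the other bars back in the rack, together with any freshly ground bars lying on the bench, with a plywood slip between every two bars so that no bar touches another, each lying flat and fully down between the corner angles. Leave any slip you do not need lying flat on the bench, clear of the rack, and do not knock over the can, the bottle or the cup.

Things in the scene. Friction and masses are not known exactly. Their poses are not given: they have to be found in the camera images.
- rack: Green steel rack fixed to the bench: base plate 136 x 81 x 8 mm and four corner angles 78 mm tall (flared tips to 91 mm), guiding a 100 x 45 mm bar or slip with 2.5 mm play on every side (5 mm more at the flares). They cover only the end 14 mm of a bar's long sides: the middle 72 mm is open for fingers. Origin: centre of its underside; x along the bars' length, z up
- rack_floor (a point): Centre of the top face of the rack's base plate (8 mm above the bench), on which the lowest bar lies; axes as the rack
- bar_bottom: Anvil bar, a 100 x 45 x 10 mm rectangular ground-steel flat of about 0.35 kg, with two countersunk bolt holes; origin at the centre of its underside, x along its length, y across the 45 mm width, z up as it lies. It lies lowest in the rack, directly on the base plate, and need not be moved
- bar_chipped: The chipped anvil bar, same size as the others, with one end painted red over 17 mm (at its -x end) and a dark chip in one long edge; it starts in the rack directly on bar_bottom. A 100 x 45 x 10 mm rectangular ground-steel flat of about 0.35 kg, with two countersunk bolt holes; origin at the centre of its underside, x along its length, y across the 45 mm width, z up as it lies
- bar_over: Anvil bar, a 100 x 45 x 10 mm rectangular ground-steel flat of about 0.35 kg, with two countersunk bolt holes; origin at the centre of its underside, x along its length, y across the 45 mm width, z up as it lies. It starts in the rack directly on the chipped bar
- bar_top: Anvil bar, a 100 x 45 x 10 mm rectangular ground-steel flat of about 0.35 kg, with two countersunk bolt holes; origin at the centre of its underside, x along its length, y across the 45 mm width, z up as it lies. If present (None: absent) it starts in the rack directly on bar_over, as the top of the stack
- bar_ready1: Anvil bar fresh from grinding, a 100 x 45 x 10 mm rectangular ground-steel flat of about 0.35 kg, with two countersunk bolt holes; origin at the centre of its underside, x along its length, y across the 45 mm width, z up as it lies. If present it lies flat on the bench
- bar_ready2: Anvil bar fresh from grinding, a 100 x 45 x 10 mm rectangular ground-steel flat of about 0.35 kg, with two countersunk bolt holes; origin at the centre of its underside, x along its length, y across the 45 mm width, z up as it lies. If present it lies flat on the bench
- slip1: A pale plywood separator slip, 100 x 45 x 8 mm, about 0.05 kg; origin at the centre of its underside, x along its length, z up. The three slips start as one pile on the bench, aligned, this one lowest
- slip2: A pale plywood separator slip, 100 x 45 x 8 mm, about 0.05 kg; origin at the centre of its underside, x along its length, z up. The three slips start as one pile on the bench, aligned, this one in the middle
- slip3: A pale plywood separator slip, 100 x 45 x 8 mm, about 0.05 kg; origin at the centre of its underside, x along its length, z up. The three slips start as one pile on the bench, aligned, this one on top
- open_bench (a point): Middle (0.52, 0.27) of the open stretch of bench to the left of and beyond the grinder, where the rack and the loose bars are; only listed things stand on it. It runs over x 0.39 to 0.65, y 0.18 to 0.37, and where x is over 0.52 on to y 0.06; bars may be set aside anywhere free on it
- regrind_tray: Shallow red sheet-metal tray fixed on the bench at the left, 150 x 100 mm outside, walls 16 mm high and 3 mm thick, floor 3 mm; origin at the centre of its underside, x along its 150 mm side, z up
- spray_can: Yellow and blue spray can, 65 mm across, 206 mm tall, standing on the left; a bystander; origin at the centre of its foot, z up
- oil_bottle: Green plastic bottle with a white cap, 65 mm across, 166 mm tall, standing on the left; a bystander; origin at the centre of its foot, z up
- grey_cup: Grey plastic cup, 82 mm across, 92 mm tall, standing beyond the grinder; a bystander; origin at the centre of its foot, z up
There are look-alikes about, which are no part of the job. Leave any yellow look-alike of the bar_ready1 alone.

How it is judged:
On the way:
1. the chipped bar lies flat in the red regrind tray (z of bar_chipped in the frame of regrind_tray between -0.002 and 0.016 m and x of bar_chipped in the frame of regrind_tray between -0.05 and 0.05 m and y of bar_chipped in the frame of regrind_tray between -0.05 and 0.05 m and angle between the z axis of bar_chipped and the z axis of rack, either way round below 0.06 rad), for 0.2 s.
At the end, for the whole second after the job is handed in: Chipped bar flat in the tray, centre within 50 mm of the tray's along each side; every other bar in the rack, centred within 10 mm, flat within 0.06 rad, square within 0.08 rad, no bar touching another; each slip so in the rack or flat on the bench 55 mm or more from the rack's centre; all at rest (all of step 1 and linear speed of each of bar_chipped, bar_bottom, bar_over, bar_top, bar_ready1, bar_ready2 below 0.02 m/s and horizontal distance between each of bar_bottom, bar_over, bar_top, bar_ready1, bar_ready2 and rack_floor below 0.01 m and angle between the x axis of each of bar_bottom, bar_over, bar_top, bar_ready1, bar_ready2 and the x axis of rack, either way round below 0.08 rad and angle between the z axis of each of bar_bottom, bar_over, bar_top, bar_ready1, bar_ready2 and the z axis of rack, either way round below 0.06 rad and z of bar_bottom in the frame of rack_floor between -0.003 and 0.085 m and z of bar_over in the frame of rack_floor between -0.003 and 0.085 m and z of bar_top in the frame of rack_floor between -0.003 and 0.085 m and z of bar_ready1 in the frame of rack_floor between -0.003 and 0.085 m and z of bar_ready2 in the frame of rack_floor between -0.003 and 0.085 m and contact force between bar_bottom and bar_over below 0.05 N and contact force between each of bar_bottom, bar_over and bar_top below 0.05 N and contact force between each of bar_bottom, bar_over, bar_top and bar_ready1 below 0.05 N and contact force between each of bar_bottom, bar_over, bar_top, bar_ready1 and bar_ready2 below 0.05 N and ((horizontal distance between slip1 and rack_floor below 0.01 m and angle between the x axis of slip1 and the x axis of rack, either way round below 0.08 rad and angle between the z axis of slip1 and the z axis of rack, either way round below 0.06 rad and z of slip1 in the frame of rack_floor between -0.003 and 0.085 m) or (angle between the z axis of slip1 and the z axis of rack, either way round below 0.06 rad and height (world z) of slip1 below 0.03 m and horizontal distance between slip1 and rack_floor above 0.055 m)) and ((horizontal distance between slip2 and rack_floor below 0.01 m and angle between the x axis of slip2 and the x axis of rack, either way round below 0.08 rad and angle between the z axis of slip2 and the z axis of rack, either way round below 0.06 rad and z of slip2 in the frame of rack_floor between -0.003 and 0.085 m) or (angle between the z axis of slip2 and the z axis of rack, either way round below 0.06 rad and height (world z) of slip2 below 0.03 m and horizontal distance between slip2 and rack_floor above 0.055 m)) and ((horizontal distance between slip3 and rack_floor below 0.01 m and angle between the x axis of slip3 and the x axis of rack, either way round below 0.08 rad and angle between the z axis of slip3 and the z axis of rack, either way round below 0.06 rad and z of slip3 in the frame of rack_floor between -0.003 and 0.085 m) or (angle between the z axis of slip3 and the z axis of rack, either way round below 0.06 rad and height (world z) of slip3 below 0.03 m and horizontal distance between slip3 and rack_floor above 0.055 m))).
It fails at once if the spray can is knocked over (angle between spray_can's own z axis and vertical above 0.6 rad).
It fails at once if the bottle is knocked over (angle between oil_bottle's own z axis and vertical above 0.6 rad).
It fails at once if the cup is knocked over (angle between grey_cup's own z axis and vertical above 0.6 rad).
Of bar_top, bar_ready1, bar_ready2 only 1 to 2 are there at a start; the rules pass over those that are not, and their reading is None.
At some moment in a run one of bar_ready1, bar_ready2 may be knocked a few centimetres aside while the robot is not near it.
Once in a run the grip may slacken for a moment while it holds something.
It also fails if it takes over 210 s, if anything falls off the work surface, if the arm or the gripper's body presses on something with over 40 N, if the wrist force passes 120 N, or if a joint passes its speed limit or range.

ROBOT

A 7-joint arm with a two-finger parallel gripper is mounted at the origin on a cart in front of the work surface, level with it; the furniture and walls round the work are solid. World frame = base frame: x ahead of the robot, y to its left, z up, the work surface at z = 0. Lengths are in m, angles in rad, forces in N, time in s.
With the tool pointing down it reaches from about 0.35 to 0.9 m from the base axis. Payload 8.1 kg.
Tool frame: the origin (TCP) lies at the very end of the fingers, on their centre line; the grasp point (between the pads) lies 19 mm behind it; z points along the fingers, y is the line along which they close (so a half turn about z gives the same grasp; the last joint's range is limited). The gripper opens to 92 mm and grips with 3 to 60 N. Pads are 19 mm wide; open, the fingers measure 130 mm over their backs; the gripper's body (75 mm by 190 mm) begins 47 mm behind the grasp point.
Start: joints at [1.233, 0.434, 0.025, 1.573, -0.012, 1.134, -0.075], TCP at [0.145, -0.608, 0.227] pointing down, gripper open.
Joint ranges: [-2.62, 2.62], [-0.44, 2.09], [-1.27, 1.32], [0.08, 2.57], [-1.32, 4.46], [0.12, 2], [-2.74, 2.74]. Speed limits (rad/s): [2.22, 2.22, 3.01, 3.01, 3.14, 3.14, 3.14].

INTERFACE

Orientations are given as a rotation vector (axis times angle).
In Python, from cell import readout, cams, job gives the robot as it stands.
- The arm moves only by the tool drive_tool, never from a script. Its argument "commands" is a list of rows, each a list of 3 entries, a list of its own where there are three numbers: the turn, a rotation vector about the tool's x, y, z in rad, then the shift along the tool's x, y, z in cm, then the gripper's target within -1 to 1 (fully open at 1, half-way at 0, shut at -1). A call has 1 to 20 rows; each row is the pose to reach, as a shift and turn from the pose commanded when the call began, along the tool's axes at that moment; what a row does not reach only later rows make up. A row lasts 1/12 s, in which the tool goes at most 41.7 mm and 7.16 degrees, less where a joint would pass 70% of its speed; a pose out of reach is approached as far as the arm can. A call with a gripper value outside its range is refused whole. The fingers move at their own pace and stop on an object; "newtons" is the grip in N (left out, the last holds). Time passes only in rows, so rows that repeat a pose let the fingers close. It gives the time, the measured TCP pose, the force, the opening and the grip force at its end, in the units of the state.
- readout.observe(): the state, without advancing time (a new reading comes with each control period).
- cams.get_image(name): name is "scene" or "top" or "wrist"; returns the picture (400x640x3 uint8, blue, green, red); there is no depth.
- cams.camera_info(name): a dict with "camera_matrix" (3x3 intrinsics, pixels), "R" (3x3) and "t" (3): a world point X has camera coordinates R X + t. Camera axes: x right, y down, z forward; pixel columns grow to the right and rows downward; lengths in m; the calibration is good to about 2 mm. A picture is of the moment at which its call begins: read the wrist's pose just before it. camera_info takes no time and is no camera call; for the wrist camera it gives the pose at the moment of the call.
- job.sign_off(): hands the job in; it is judged then, once.
The state is a dict: "clock": time; "joints": joint angles; "dq": joint speeds; "joint_efforts": joint torques, N m; "position": TCP position; "ee_rot": TCP orientation; "force": force on the tool from outside, world axes, zero at the start; "ft_torque": the same for the moment, N m; "width": opening from 0.0 (shut) to 1.0 (fully open); "gripper_force": force on a finger pad.
Only numpy, scipy, OpenCV 4.12 (cv2) and the standard library are available. Lean on these libraries where they do the work, as an engineer would, in place of code of your own. Each camera call takes 0.05 s, during which the arm holds its last target. There are 200 camera calls.

## Working session

There is one attempt and no reset: what is moved stays moved. The work goes in short steps, Python scripts to look and compute and a tool call to move; the robot and the scene stay as the last step left them, time stands still between calls to the robot, and variables do not carry over. Pictures are saved under pics/ and viewed, at most 14 in all, crops included, and the job is handed in when it is done.

Besides the shell and the picture viewer there is one more tool, called after "Call:" by a JSON object that holds its "method" and its "body", one argument or row to a line. drive_tool: Moves the arm, as the interface text tells. Its arguments: {"type":"object","properties":{"commands":{"type":"array"},"newtons":{"type":"number"}},"required":["commands"]}

```bash
mkdir -p pics; ls; python3 - <<'E'
from cell import readout,cams
import cv2
print(readout.observe())
for n in("scene","top"):
    cv2.imwrite(f"pics/{n}0.png",cams.get_image(n)); i=cams.camera_info(n); print(n,i)
E
```

```text
pics
{'clock': 0.0, 'joints': array([ 1.23342509,  0.43524209,  0.02494366,  1.57410208, -0.01159205,
        1.13399469, -0.0751221 ]), 'dq': array([-5.50838196e-04, -9.88019082e-05,  1.18593904e-04, -4.20838678e-04,
       -3.41864673e-04, -8.66525689e-04, -1.41554468e-03]), 'joint_efforts': array([ 1.13356066e-04, -6.67849231e+01,  9.84904803e-01, -3.14457178e+01,
       -6.04145718e-02,  4.27598739e-02,  1.59487986e-04]), 'position': array([ 0.14522561, -0.60736291,  0.22593084]), 'ee_rot': array([-3.11842715e+00, -3.67651154e-01,  5.12275321e-04]), 'force': array([ 0.16622027, -0.51026453, -0.44037647]), 'ft_torque': array([ 0.00025705,  0.01204507, -0.0274298 ]), 'gripper_force': 0.0, 'width': 1.0005489358024733}
scene {'camera_matrix': array([[486.68062311,   0.        , 322.14441019],
       [  0.        , 486.68062311, 204.28395797],
       [  0.        ,   0.        ,   1.        ]]), 'R': array([[-0.57598117, -0.81734582,  0.01383851],
       [-0.54016958,  0.36784066, -0.75690823],
       [ 0.61356541, -0.44344003, -0.65337465]]), 't': array([0.39019492, 0.33014072, 1.10871552])}
top {'camera_matrix': array([[485.55088815,   0.        , 311.6289275 ],
       [  0.        , 485.55088815, 193.00590986],
       [  0.        ,   0.        ,   1.        ]]), 'R': array([[-0.02487824, -0.99917317,  0.03215678],
       [-0.98455932,  0.01891361, -0.17402649],
       [ 0.1732744 , -0.03598973, -0.98421579]]), 't': array([0.08092617, 0.61803049, 1.35369329])}
```

View pics/scene0.png

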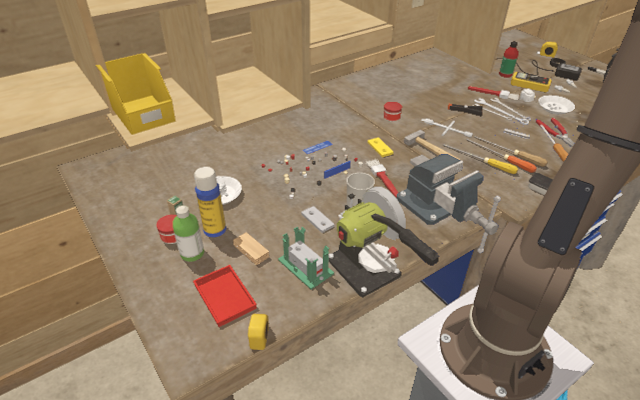

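View pics/top0.png

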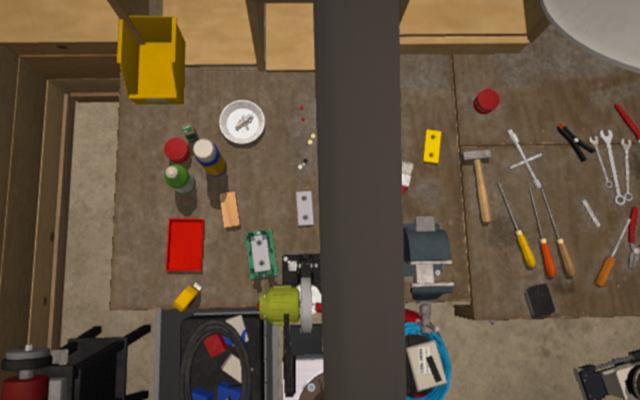

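Candidates for bars: grey bar at scene (318,218) / top (304,209), the rack stack at top (261,254), and the yellow look-alike at top (432,146), which is to be left alone. The pale slip pile is at top (230,210) and the tray at (186,245). Now one close crop of both views.

```bash
python3 - <<'E'
import cv2,numpy as np
t=cv2.imread("pics/top0.png")[110:290,160:320]; s=cv2.imread("pics/scene0.png")[165:305,205:385]
a=cv2.resize(t,None,fx=3,fy=3,interpolation=cv2.INTER_CUBIC)   # 480x540
cv2.imwrite("pics/c1.png",a)
b=cv2.resize(s,None,fx=4.2,fy=4.2,interpolation=cv2.INTER_CUBIC); cv2.imwrite("pics/c2.png",b)
E
```

```text
(no output)
```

View pics/c1.png

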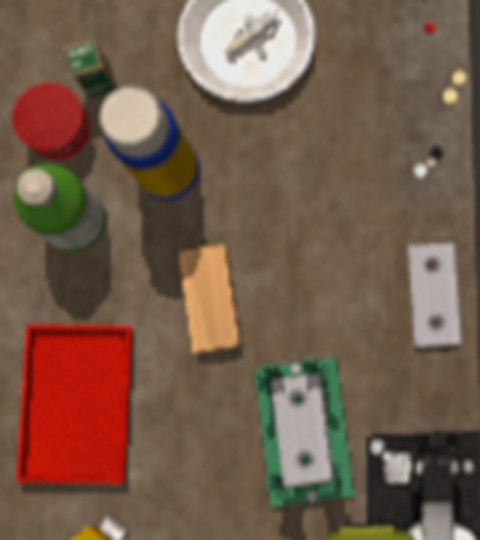

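View pics/c2.png

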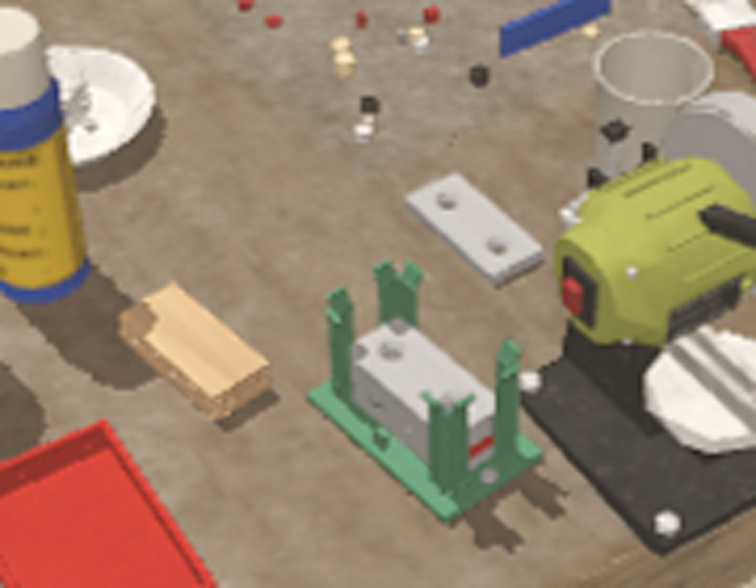

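The crops show the grey bar flat at scene (318,218) with two holes, so it is a fresh bar. The stack is in the rack with the red end towards the robot, and the three-slip pile is at scene (252,249). The cup is at scene (360,185). Next I triangulate.

```bash
cat > h.py <<'E'
import numpy as np,cv2
from scipy.spatial.transform import Rotation as Rt
from cell import readout,cams
def ray(n,p,info=None):
    i=info or cams.camera_info(n); d=i["R"].T@np.linalg.inv(i["camera_matrix"])@[p[0],p[1],1]; return -i["R"].T@i["t"],d
def onz(n,p,z,info=None):
    c,d=ray(n,p,info); return c+d*(z-c[2])/d[2]
def tri(p,q):
    (a,d),(b,e)=ray("top",p),ray("scene",q)
    s=np.linalg.lstsq(np.c_[d,-e],b-a,rcond=None)[0]; x,y=a+s[0]*d,b+s[1]*e
    return (x+y)/2,np.linalg.norm(x-y)
def proj(n,X,info=None):
    i=info or cams.camera_info(n); c=i["camera_matrix"]@(i["R"]@np.asarray(X)+i["t"]); return c[:2]/c[2]
E
python3 - <<'E'
from h import *
np.set_printoptions(precision=4,suppress=True)
T=lambda u,v:(u/3+160,v/3+110)
S=lambda u,v:(u/4.2+205,v/4.2+165)
for n,a,b in [("stackA",(297,397),(390,350)),("stackB",(306,460),(447,400)),("barA",(432,264),(447,201)),("barB",(436,322),(497,246))]:
    print(n,tri(T(*a),S(*b)))
def rect(n,pts,z,w="top"):
    P=np.array([onz(w,(T if w=="top" else S)(*p),z) for p in pts]); c=P.mean(0)
    print(n,c,"edges",[np.round(P[i]-P[i-1],4)[:2] for i in range(4)])
rect("tray",[(27,326),(132,326),(124,485),(19,482)],.016)
rect("slip",[(182,250),(224,244),(240,345),(194,353)],.024)
rect("rackbase",[(255,370),(334,361),(352,496),(273,507)],.008)
rect("bar",[(408,244),(453,243),(462,345),(416,349)],.010)
rect("stack@38",[(272,381),(322,374),(332,478),(281,488)],.038)
rect("stack@48",[(272,381),(322,374),(332,478),(281,488)],.048)
for n,p in [("bottle cap",(38,186)),("can cap",(130,115))]: print(n,onz("top",T(*p),.17),onz("top",T(*p),.2))
print("cup",onz("scene",S(653,70),.092))
print("can foot ~",onz("scene",(212,228),0.0),"bottle",onz("scene",(190,255),0))
E
```

```text
stackA (array([0.48  , 0.2194, 0.048 ]), np.float64(0.0027168917432919566))
stackB (array([0.4221, 0.213 , 0.0499]), np.float64(0.0019843658464730415))
barA (array([0.6116, 0.0874, 0.009 ]), np.float64(0.003488388439092449))
barB (array([0.5537, 0.085 , 0.009 ]), np.float64(0.002971521800980304))
tray [0.4814 0.4358 0.016 ] edges [array([ 0.1498, -0.0037]), array([-0.0021, -0.1015]), array([-0.153 ,  0.0055]), array([0.0053, 0.0996])]
slip [0.5812 0.3062 0.024 ] edges [array([0.1015, 0.0123]), array([ 0.0052, -0.0409]), array([-0.0998, -0.0157]), array([-0.0068,  0.0443])]
rackbase [0.4489 0.2173 0.008 ] edges [array([0.1324, 0.0171]), array([ 0.0071, -0.0772]), array([-0.131, -0.016]), array([-0.0086,  0.076 ])]
bar [0.5815 0.0868 0.01  ] edges [array([0.105 , 0.0058]), array([ 0.0002, -0.0448]), array([-0.1022, -0.0063]), array([-0.003 ,  0.0453])]
stack@38 [0.4503 0.2169 0.038 ] edges [array([0.1013, 0.0082]), array([ 0.0056, -0.0478]), array([-0.0987, -0.0086]), array([-0.0082,  0.0482])]
stack@48 [0.4497 0.2162 0.048 ] edges [array([0.1005, 0.0081]), array([ 0.0056, -0.0474]), array([-0.098 , -0.0085]), array([-0.0081,  0.0478])]
bottle cap [0.6626 0.4382 0.17  ] [0.6558 0.4306 0.2   ]
can cap [0.726  0.3584 0.17  ] [0.7177 0.3527 0.2   ]
cup [ 0.5659 -0.0567  0.092 ]
can foot ~ [0.7255 0.353  0.    ] bottle [0.6623 0.448  0.    ]
```

```bash
cat >> h.py <<'E'
def plan(xyz,yaw):
    o=readout.observe(); R0=Rt.from_rotvec(o["ee_rot"])
    R1=Rt.from_euler("z",yaw)*Rt.from_rotvec([np.pi,0,0])
    t=(R0.inv()*R1).as_rotvec(); s=R0.inv().apply(np.asarray(xyz)-o["position"])*100
    print("turn",np.round(t,3),"shift cm",np.round(s,2))
E
python3 - <<'E'
from h import *
plan([.38,-.45,.32],.11);plan([.5,.2,.32],.11)
i=cams.camera_info("wrist");o=readout.observe();R0=Rt.from_rotvec(o["ee_rot"])
print(R0.inv().apply(-i["R"].T@i["t"]-o["position"]), R0.inv().apply(i["R"][2]), i["camera_matrix"])
E
```

```text
turn [-0.001  0.     0.125] shift cm [26.49 -9.86 -9.39]
turn [-0.001  0.     0.125] shift cm [ 53.28 -70.29  -9.3 ]
[ 0.06817504 -0.00101239 -0.15830911] [-0.25606758  0.00121204  0.96665812] [[323.18466059   0.         319.49655626]
 [  0.         323.18466059 197.39931893]
 [  0.           0.           1.        ]]
```

Call:
{"method": "drive_tool", "body": {
  "commands": [
    [[0,0,0.06],[10,-4,-9.4],1],
    [[0,0,0.125],[20,-8,-9.4],1],
    [[0,0,0.125],[26.5,-9.9,-9.4],1],
    [[0,0,0.125],[26.5,-9.9,-9.4],1],
    [[0,0,0.125],[26.5,-9.9,-9.4],1],
    [[0,0,0.125],[26.5,-9.9,-9.4],1],
    [[0,0,0.125],[26.5,-9.9,-9.4],1],
    [[0,0,0.125],[26.5,-9.9,-9.4],1]
  ]
}}

```text
clock: 0.77
position: [0.3871, -0.4446, 0.322]
ee_rot: [-3.135, -0.186, -0.007]
force: [0.7, 0.7, 0.4]
width: 1.001
gripper_force: 0.0
```

Call:
{"method": "drive_tool", "body": {
  "commands": [
    [[0,0,0],[2,-6,0],1],
    [[0,0,0],[4,-12,0],1],
    [[0,0,0],[6,-18,0],1],
    [[0,0,0],[7,-24,0],1],
    [[0,0,0],[8,-30,0],1],
    [[0,0,0],[9,-36,0],1],
    [[0,0,0],[10,-42,0],1],
    [[0,0,0],[11,-48,0],1],
    [[0,0,0],[12,-54,0],1],
    [[0,0,0],[13,-60,0],1],
    [[0,0,0],[16,-63,0],1],
    [[0,0,0],[19,-63,0],1],
    [[0,0,0],[19,-63,0],1],
    [[0,0,0],[19,-63,0],1],
    [[0,0,0],[19,-63,0],1],
    [[0,0,0],[19,-63,0],1],
    [[0,0,0],[19,-63,0],1],
    [[0,0,0],[19,-63,0],1],
    [[0,0,0],[19,-63,0],1],
    [[0,0,0],[19,-63,0],1]
  ]
}}

```text
clock: 2.43
position: [0.5, 0.1954, 0.3205]
ee_rot: [3.136, 0.169, -0.001]
force: [0.5, -1.0, 1.0]
width: 1.004
gripper_force: 0.0
```

```bash
python3 - <<'E'
from h import *
i=cams.camera_info("wrist");np.save("w1.npy",i,allow_pickle=True); cv2.imwrite("pics/w1.png",cams.get_image("wrist"))
for p in [(.449,.217,.048),(.581,.306,.024),(.48,.436,.01),(.581,.087,.01)]: print(proj("wrist",p))
print(readout.observe()["position"],readout.observe()["clock"],readout.observe()["force"])
E
```

```text
[300.0882586  199.05009717]
[244.03157198  93.06886268]
[153.13354002 156.16442562]
[402.54306866 111.20287799]
[0.50001647 0.19538183 0.32068103] 2.4833 [-0.20624029 -0.36044738  0.89612871]
```

View pics/w1.png

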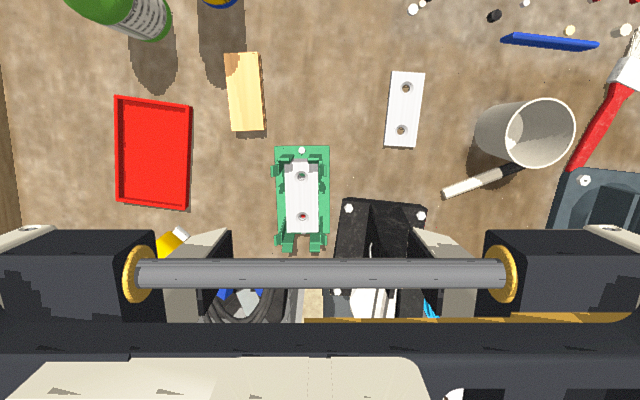

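The wrist picture shows the rack with the stack at (301,197), slip pile at (244,92), fresh bar at (404,109), tray at (153,153) and cup at (525,133). I fit rectangles to these.

```bash
cat >> h.py <<'E'
def fit(img,info,xyz,z,kind,r=.075,n="wrist"):
    hsv=cv2.cvtColor(img,cv2.COLOR_BGR2HSV).astype(int); H,S,V=hsv[...,0],hsv[...,1],hsv[...,2]
    m={"bar":(S<40)&(V>150),"slip":(H>8)&(H<32)&(S>50)&(V>165),"red":((H<6)|(H>174))&(S>150),"green":(H>60)&(H<95)&(S>90)}[kind]
    vv,uu=np.nonzero(m); i=info; K=np.linalg.inv(i["camera_matrix"]); d=(i["R"].T@K@np.stack([uu,vv,np.ones_like(uu)])).T
    c=-i["R"].T@i["t"]; P=(c+d*((z-c[2])/d[:,2])[:,None])[:,:2]
    k=np.linalg.norm(P-np.asarray(xyz)[:2],axis=1)<r
    lab=np.zeros(m.shape,np.uint8); lab[vv[k],uu[k]]=255
    nn,L,st,_=cv2.connectedComponentsWithStats(lab); b=1+np.argmax(st[1:,4]); kk=k.copy(); kk[k]=L[vv[k],uu[k]]==b
    (cx,cy),(w,h),a=cv2.minAreaRect((P[kk]*1000).astype(np.float32))
    if w<h: w,h,a=h,w,a+90
    a=(a+90)%180-90
    print(kind,"c",round(cx/1000,4),round(cy/1000,4),"size",round(w,1),round(h,1),"yaw",round(np.radians(a),3)); return cx/1000,cy/1000,np.radians(a)
E
python3 - <<'E'
from h import *
im=cv2.imread("pics/w1.png"); i=np.load("w1.npy",allow_pickle=True).item()
fit(im,i,(.449,.217),.048,"bar",.062)
fit(im,i,(.449,.217),.008,"green",.09)
fit(im,i,(.581,.306),.024,"slip")
fit(im,i,(.581,.087),.01,"bar")
fit(im,i,(.48,.436),.016,"red",.11)
for p in [(260,300),(280,285),(300,300)]: print(onz("top",p,.1),onz("top",p,.14))
# holes of stack & bar
for p in [(301,176.5),(303,216)]: print("hole",onz("wrist",p,.048,i))
for p in [(406.5,87),(401,130)]: print("hole",onz("wrist",p,.01,i))
E
```

```text
bar c 0.4518 0.2156 size 105.6 45.8 yaw 0.121
green c 0.4387 0.2176 size 157.9 85.9 yaw 0.115
slip c 0.5773 0.3041 size 149.8 141.4 yaw -1.084
bar c 0.5829 0.086 size 101.0 45.6 yaw 0.046
red c 0.4825 0.4342 size 153.3 107.9 yaw -0.036
[0.32245652 0.21488991 0.1       ] [0.32405631 0.21198847 0.14      ]
[0.36066531 0.16076481 0.1       ] [0.36112222 0.15948233 0.14      ]
[0.31963983 0.10757619 0.1       ] [0.32132387 0.10788466 0.14      ]
hole [0.48055194 0.21870767 0.048     ]
hole [0.42483462 0.21069412 0.048     ]
hole [0.61323224 0.08726916 0.01      ]
hole [0.55511991 0.08482746 0.01      ]
```

```bash
python3 - <<'E'
from h import *
i=np.load("w1.npy",allow_pickle=True).item()
plan([.451,.2155,.12],.12)
P=np.array([onz("wrist",p,.024,i) for p in [(224,52),(260,53),(266,129),(231,131)]]);print("slip",P.mean(0),P)
print("cup",onz("wrist",(540,133),.092,i))
E
```

```text
turn [ 0.001  0.    -0.012] shift cm [-4.66 -2.55 20.07]
slip [0.58184987 0.30430927 0.024     ] [[0.6288888  0.33433167 0.024     ]
 [0.63273527 0.28775668 0.024     ]
 [0.53683065 0.27366582 0.024     ]
 [0.52894474 0.32148292 0.024     ]]
cup [ 0.57147582 -0.05779991  0.092     ]
```

Call:
{"method": "drive_tool", "body": {
  "commands": [
    [[0,0,-0.012],[-4.66,-2.55,4],0.4],
    [[0,0,-0.012],[-4.66,-2.55,8],0.4],
    [[0,0,-0.012],[-4.66,-2.55,12],0.4],
    [[0,0,-0.012],[-4.66,-2.55,16],0.4],
    [[0,0,-0.012],[-4.66,-2.55,19],0.4],
    [[0,0,-0.012],[-4.66,-2.55,20],0.4],
    [[0,0,-0.012],[-4.66,-2.55,20],0.4],
    [[0,0,-0.012],[-4.66,-2.55,20],0.4],
    [[0,0,-0.012],[-4.66,-2.55,20],0.4],
    [[0,0,-0.012],[-4.66,-2.55,20],0.4],
    [[0,0,-0.012],[-4.66,-2.55,20],0.4]
  ],
  "newtons": 40
}}

```text
clock: 3.4
position: [0.4521, 0.2178, 0.1226]
ee_rot: [-3.135, -0.19, -0.005]
force: [0.3, 0.2, -0.6]
width: 0.701
gripper_force: 0.0
```

```bash
python3 - <<'E'
from h import *
plan([.451,.2155,.041],.12)
i=cams.camera_info("wrist");cv2.imwrite("pics/w2.png",cams.get_image("wrist"));im=cv2.imread("pics/w2.png")
fit(im,i,(.449,.217),.048,"bar",.062)
E
```

```text
turn [-0.001 -0.003  0.001] shift cm [-0.16  0.23  8.16]
bar c 0.4566 0.2164 size 92.0 45.2 yaw 0.118
```

View pics/w2.png

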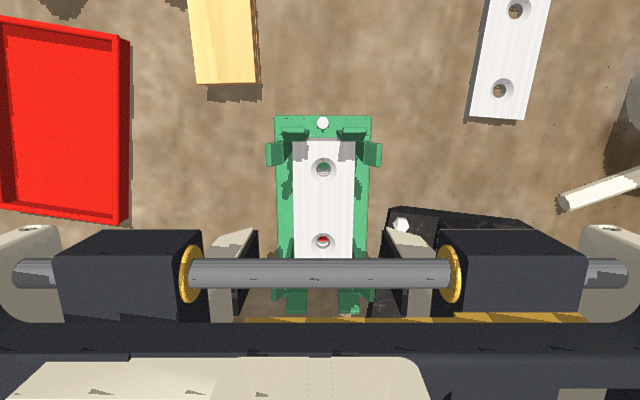

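The wrist view shows the bar centred between the guides, its holes at (323,168) and (323,240). The fit agrees with the estimate, so I descend.

Call:
{"method": "drive_tool", "body": {
  "commands": [
    [[0,0,0],[-0.1,0.16,3],0.4],
    [[0,0,0],[-0.1,0.16,6],0.4],
    [[0,0,0],[-0.1,0.16,7.5],0.4],
    [[0,0,0],[-0.1,0.16,8.15],0.4],
    [[0,0,0],[-0.1,0.16,8.15],0.4],
    [[0,0,0],[-0.1,0.16,8.15],0.4],
    [[0,0,0],[-0.1,0.16,8.15],0.4],
    [[0,0,0],[-0.1,0.16,8.15],-0.5],
    [[0,0,0],[-0.1,0.16,8.15],-0.5],
    [[0,0,0],[-0.1,0.16,8.15],-0.5],
    [[0,0,0],[-0.1,0.16,8.15],-0.5],
    [[0,0,0],[-0.1,0.16,8.15],-0.5]
  ]
}}

```text
clock: 4.45
position: [0.4504, 0.2156, 0.0397]
ee_rot: [3.136, 0.191, 0.001]
force: [-1.1, -0.3, 6.7]
width: 0.482
gripper_force: 40.0
```

Call:
{"method": "drive_tool", "body": {
  "commands": [
    [[0,0,0],[0,0,-1],-0.5],
    [[0,0,0],[0,0,-3],-0.5],
    [[0,0,0],[0,0,-6],-0.5],
    [[0,0,0],[0,0,-9],-0.5],
    [[0,0,0],[0,0,-12],-0.5],
    [[0,0,0],[0,0,-12],-0.5],
    [[0,0,0],[0,0,-12],-0.5],
    [[0,0,0],[0,0,-12],-0.5],
    [[0,0,0],[0,0,-12],-0.5]
  ]
}}

```text
clock: 5.2
position: [0.4491, 0.2148, 0.1579]
ee_rot: [3.135, 0.191, -0.004]
force: [0.2, -0.5, -3.2]
width: 0.485
gripper_force: 40.0
```

```bash
python3 - <<'E'
from h import *
plan([.585,.160,.10],.05);plan([.585,.160,.005],.05)
i=cams.camera_info("wrist");im=cams.get_image("wrist");cv2.imwrite("pics/w3.png",im[:330])
print(readout.observe()["force"])
E
```

```text
turn [0.001 0.002 0.072] shift cm [12.84  7.09  5.77]
turn [0.001 0.002 0.072] shift cm [12.86  7.08 15.27]
[ 0.15665176 -0.88997286 -3.68550706]
```

View pics/w3.png

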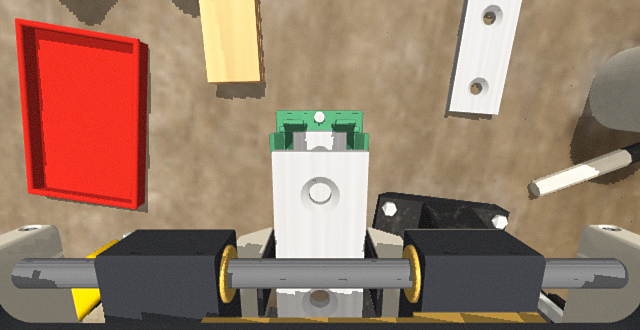

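Call:
{"method": "drive_tool", "body": {
  "commands": [
    [[0,0,0.07],[4,2.2,0],-0.5],
    [[0,0,0.07],[8,4.4,0],-0.5],
    [[0,0,0.07],[12,6.6,0],-0.5],
    [[0,0,0.07],[12.85,7.1,2],-0.5],
    [[0,0,0.07],[12.85,7.1,5],-0.5],
    [[0,0,0.07],[12.85,7.1,8],-0.5],
    [[0,0,0.07],[12.85,7.1,11],-0.5],
    [[0,0,0.07],[12.85,7.1,13.5],-0.5],
    [[0,0,0.07],[12.85,7.1,14.5],-0.5],
    [[0,0,0.07],[12.85,7.1,15],-0.5],
    [[0,0,0.07],[12.85,7.1,15.3],-0.5],
    [[0,0,0.07],[12.85,7.1,15.3],-0.5],
    [[0,0,0.07],[12.85,7.1,15.3],-0.5],
    [[0,0,0.07],[12.85,7.1,15.3],-0.5]
  ]
}}

```text
clock: 6.42
position: [0.5872, 0.1611, 0.0076]
ee_rot: [-3.14, -0.081, -0.004]
force: [1.5, -0.1, -3.0]
width: 0.484
gripper_force: 40.0
```

Call:
{"method": "drive_tool", "body": {
  "commands": [
    [[0,0,0],[0,0,0.3],-0.5],
    [[0,0,0],[0,0,0.3],-0.5],
    [[0,0,0],[0,0,0.3],-0.5],
    [[0,0,0],[0,0,0.3],0.25],
    [[0,0,0],[0,0,0.3],0.25],
    [[0,0,0],[0,0,0.3],0.25],
    [[0,0,0],[0,0,0.3],0.25],
    [[0,0,0],[0,0,-3],0.25],
    [[0,0,0],[0,0,-7],0.25],
    [[0,0,0],[0,0,-11],0.3],
    [[0,0,0],[0,0,-11],0.4],
    [[0,0,0],[0,0,-11],0.4],
    [[0,0,0],[0,0,-11],0.4],
    [[0,0,0],[0,0,-11],0.4]
  ]
}}

```text
clock: 7.58
position: [0.5854, 0.1602, 0.115]
ee_rot: [3.14, 0.081, -0.003]
force: [0.1, 1.1, -0.1]
width: 0.698
gripper_force: 0.0
```

```bash
python3 - <<'E'
from h import *
plan([.4515,.216,.10],.12);plan([.4515,.216,.0305],.12)
i=cams.camera_info("wrist");im=cams.get_image("wrist");fit(im,i,(.587,.161),.01,"bar",.06)
E
```

```text
turn [ 0.001  0.002 -0.068] shift cm [-13.08  -6.27   1.52]
turn [ 0.001  0.002 -0.068] shift cm [-13.07  -6.27   8.47]
bar c 0.5866 0.1612 size 100.4 45.3 yaw 0.049
```

Call:
{"method": "drive_tool", "body": {
  "commands": [
    [[0,0,-0.07],[-4,-2,0],0.4],
    [[0,0,-0.07],[-8,-4,0],0.4],
    [[0,0,-0.07],[-12,-6,0],0.4],
    [[0,0,-0.07],[-13.08,-6.27,0],0.4],
    [[0,0,-0.07],[-13.08,-6.27,0],0.4],
    [[0,0,-0.07],[-13.08,-6.27,2],0.4],
    [[0,0,-0.07],[-13.08,-6.27,4.5],0.4],
    [[0,0,-0.07],[-13.08,-6.27,7],0.4],
    [[0,0,-0.07],[-13.08,-6.27,7],0.4],
    [[0,0,-0.07],[-13.08,-6.27,7],0.4],
    [[0,0,-0.07],[-13.08,-6.27,7],0.4],
    [[0,0,-0.07],[-13.08,-6.27,7],0.4]
  ]
}}

```text
clock: 8.63
position: [0.4532, 0.217, 0.0473]
ee_rot: [-3.135, -0.191, -0.002]
force: [-0.5, 0.1, 0.7]
width: 0.701
gripper_force: 0.0
```

Call:
{"method": "drive_tool", "body": {
  "commands": [
    [[0,0,0],[-0.1,0.05,1],0.4],
    [[0,0,0],[-0.1,0.05,1.45],0.4],
    [[0,0,0],[-0.1,0.05,1.45],0.4],
    [[0,0,0],[-0.1,0.05,1.45],0.4],
    [[0,0,0],[-0.1,0.05,1.45],0.4],
    [[0,0,0],[-0.1,0.05,1.45],-0.5],
    [[0,0,0],[-0.1,0.05,1.45],-0.5],
    [[0,0,0],[-0.1,0.05,1.45],-0.5],
    [[0,0,0],[-0.1,0.05,1.45],-0.5],
    [[0,0,0],[-0.1,0.05,1.45],-0.5],
    [[0,0,0],[-0.1,0.05,1.45],-0.5]
  ]
}}

```text
clock: 9.55
position: [0.4515, 0.2159, 0.0318]
ee_rot: [3.136, 0.191, 0.0]
force: [0.1, -2.0, 1.9]
width: 0.491
gripper_force: 4.0
```

Call:
{"method": "drive_tool", "body": {
  "commands": [
    [[0,0,0],[0,0,-1],-0.5],
    [[0,0,0],[0,0,-3],-0.5],
    [[0,0,0],[0,0,-6],-0.5],
    [[0,0,0],[0,0,-9],-0.5],
    [[0,0,0],[0,0,-12],-0.5],
    [[0,0,0],[0,0,-12],-0.5],
    [[0,0,0],[0,0,-12],-0.5],
    [[0,0,0],[0,0,-12],-0.5],
    [[0,0,0],[0,0,-12],-0.5],
    [[0,0,0],[0,0,-12],-0.5]
  ]
}}

```text
clock: 10.38
position: [0.4505, 0.2153, 0.1503]
ee_rot: [3.135, 0.191, -0.004]
force: [-0.1, -0.9, -5.1]
width: 0.482
gripper_force: 40.0
```

```bash
python3 - <<'E'
from h import *
plan([.585,.232,.003],.05)
i=cams.camera_info("wrist");im=cams.get_image("wrist");cv2.imwrite("pics/w4.png",im[:330])
print(readout.observe()["force"],readout.observe()["width"])
E
```

```text
turn [0.001 0.003 0.072] shift cm [13.6  -0.03 14.7 ]
[ 0.89748395 -0.52625208 -4.12340645] 0.48211135855331694
```

Call:
{"method": "drive_tool", "body": {
  "commands": [
    [[0,0,0.07],[4,0,0],-0.5],
    [[0,0,0.07],[8,0,0],-0.5],
    [[0,0,0.07],[12,0,0],-0.5],
    [[0,0,0.07],[13.6,0,2],-0.5],
    [[0,0,0.07],[13.6,0,5],-0.5],
    [[0,0,0.07],[13.6,0,8],-0.5],
    [[0,0,0.07],[13.6,0,11],-0.5],
    [[0,0,0.07],[13.6,0,13],-0.5],
    [[0,0,0.07],[13.6,0,14],-0.5],
    [[0,0,0.07],[13.6,0,14.3],-0.5],
    [[0,0,0.07],[13.6,0,14.4],-0.5],
    [[0,0,0.07],[13.6,0,14.4],-0.5],
    [[0,0,0.07],[13.6,0,14.4],-0.5],
    [[0,0,0.07],[13.6,0,14.4],-0.5]
  ]
}}

```text
clock: 11.6
position: [0.5873, 0.2329, 0.0091]
ee_rot: [-3.14, -0.081, -0.003]
force: [-0.3, -0.7, -4.3]
width: 0.484
gripper_force: 40.0
```

Call:
{"method": "drive_tool", "body": {
  "commands": [
    [[0,0,0],[0,0,0],-0.5],
    [[0,0,0],[0,0,0],0.2],
    [[0,0,0],[0,0,0],0.2],
    [[0,0,0],[0,0,0],0.2],
    [[0,0,0],[0,0,0],0.2],
    [[0,0,0],[0,0,-3],0.2],
    [[0,0,0],[0,0,-7],0.25],
    [[0,0,0],[0,0,-11],0.3],
    [[0,0,0],[0,0,-11],0.4],
    [[0,0,0],[0,0,-11],0.4],
    [[0,0,0],[0,0,-11],0.4],
    [[0,0,0],[0,0,-11],0.4]
  ]
}}

```text
clock: 12.6
position: [0.5856, 0.2319, 0.1164]
ee_rot: [3.139, 0.081, -0.003]
force: [-1.0, -0.5, 0.5]
width: 0.698
gripper_force: 0.0
```

```bash
python3 - <<'E'
from h import *
plan([.4515,.216,.115],.12)
i=cams.camera_info("wrist");im=cams.get_image("wrist");fit(im,i,(.587,.161),.01,"bar",.06);fit(im,i,(.587,.232),.01,"bar",.06);cv2.imwrite("pics/w5.png",im[:330])
E
```

```text
turn [ 0.001  0.002 -0.068] shift cm [-13.48   0.89   0.16]
bar c 0.5844 0.1609 size 105.0 46.3 yaw 0.063
bar c 0.5861 0.2331 size 100.3 45.5 yaw 0.055
```

View pics/w5.png

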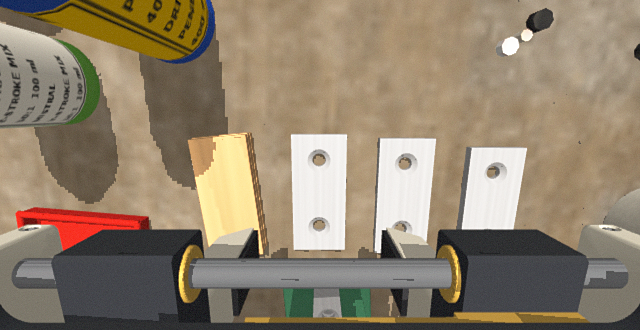

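Both bars lie flat on the bench at (318,190) and (405,190). Now the chipped bar, lowering gently and watching the force because the gripper body is near the flares.

Call:
{"method": "drive_tool", "body": {
  "commands": [
    [[0,0,-0.07],[-4,0.3,0],0.4],
    [[0,0,-0.07],[-8,0.6,0],0.4],
    [[0,0,-0.07],[-12,0.9,0],0.4],
    [[0,0,-0.07],[-13.48,0.9,0],0.4],
    [[0,0,-0.07],[-13.48,0.9,0],0.4],
    [[0,0,-0.07],[-13.48,0.9,3],0.4],
    [[0,0,-0.07],[-13.48,0.9,6],0.4],
    [[0,0,-0.07],[-13.48,0.9,8],0.4],
    [[0,0,-0.07],[-13.48,0.9,8.5],0.4],
    [[0,0,-0.07],[-13.48,0.9,8.5],0.4],
    [[0,0,-0.07],[-13.48,0.9,8.5],0.4],
    [[0,0,-0.07],[-13.48,0.9,8.5],0.4],
    [[0,0,-0.07],[-13.48,0.9,8.5],0.4],
    [[0,0,-0.07],[-13.48,0.9,8.5],0.4]
  ]
}}

```text
clock: 13.82
position: [0.453, 0.2168, 0.0337]
ee_rot: [-3.135, -0.191, -0.003]
force: [0.3, 0.4, -0.3]
width: 0.694
gripper_force: 0.0
```

Call:
{"method": "drive_tool", "body": {
  "commands": [
    [[0,0,0],[0,0,0.3],0.4],
    [[0,0,0],[0,0,0.5],0.4],
    [[0,0,0],[0,0,0.7],0.4],
    [[0,0,0],[0,0,0.75],0.4],
    [[0,0,0],[0,0,0.75],0.4],
    [[0,0,0],[0,0,0.75],0.4]
  ]
}}

```text
clock: 14.32
position: [0.4522, 0.2165, 0.0251]
ee_rot: [3.136, 0.191, -0.0]
force: [0.1, 0.1, -0.1]
width: 0.699
gripper_force: 0.0
```

Call:
{"method": "drive_tool", "body": {
  "commands": [
    [[0,0,0],[-0.05,0,0.1],0.4],
    [[0,0,0],[-0.05,0,0.2],0.4],
    [[0,0,0],[-0.05,0,0.2],0.4],
    [[0,0,0],[-0.05,0,0.2],0.4],
    [[0,0,0],[-0.05,0,0.2],0.4]
  ]
}}

```text
clock: 14.73
position: [0.4518, 0.2165, 0.0232]
ee_rot: [3.136, 0.191, -0.0]
force: [-0.2, 0.2, 0.3]
width: 0.697
gripper_force: 0.0
```

No contact. Grip here.

Call:
{"method": "drive_tool", "body": {
  "commands": [
    [[0,0,0],[0,0.05,0.1],0.4],
    [[0,0,0],[0,0.05,0.1],-0.5],
    [[0,0,0],[0,0.05,0.1],-0.5],
    [[0,0,0],[0,0.05,0.1],-0.5],
    [[0,0,0],[0,0.05,0.1],-0.5],
    [[0,0,0],[0,0.05,0.1],-0.5],
    [[0,0,0],[0,0.05,0.1],-0.5],
    [[0,0,0],[0,0.05,0.1],-0.5]
  ]
}}

```text
clock: 15.4
position: [0.4518, 0.2159, 0.0222]
ee_rot: [3.136, 0.191, -0.0]
force: [0.5, 0.4, 0.1]
width: 0.479
gripper_force: 40.0
```

Call:
{"method": "drive_tool", "body": {
  "commands": [
    [[0,0,0],[0,0,-1],-0.5],
    [[0,0,0],[0,0,-3],-0.5],
    [[0,0,0],[0,0,-6],-0.5],
    [[0,0,0],[0,0,-9],-0.5],
    [[0,0,0],[0,0,-12],-0.5],
    [[0,0,0],[0,0,-12],-0.5],
    [[0,0,0],[0,0,-12],-0.5],
    [[0,0,0],[0,0,-12],-0.5],
    [[0,0,0],[0,0,-12],-0.5],
    [[0,0,0],[0,0,-12],-0.5]
  ]
}}

```text
clock: 16.23
position: [0.451, 0.2154, 0.141]
ee_rot: [3.135, 0.191, -0.004]
force: [-0.8, -0.3, -3.4]
width: 0.479
gripper_force: 40.0
```

```bash
python3 - <<'E'
from h import *
plan([.482,.435,.010],-.03)
i=cams.camera_info("wrist");im=cams.get_image("wrist");cv2.imwrite("pics/w6.png",im[:330])
print(readout.observe()["force"],readout.observe()["width"])
E
```

```text
turn [0.001 0.002 0.152] shift cm [  5.78 -21.43  13.06]
[ 0.07569811 -0.03941497 -3.6502222 ] 0.48068531944962706
```

View pics/w6.png

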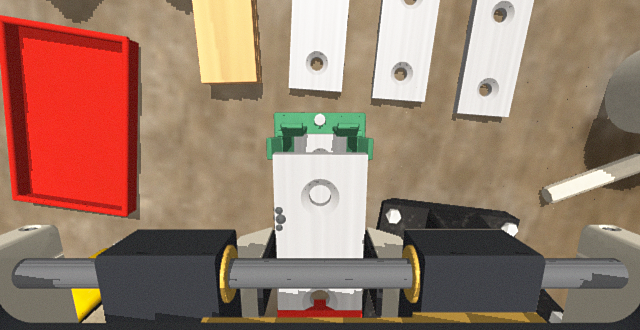

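The chipped bar is held (red end at (320,310), chip at (280,218)), with bar_bottom left in the rack. Moving it to the tray.

Call:
{"method": "drive_tool", "body": {
  "commands": [
    [[0,0,0.05],[1,-4,0],-0.5],
    [[0,0,0.1],[2,-8,0],-0.5],
    [[0,0,0.15],[3,-12,0],-0.5],
    [[0,0,0.15],[4,-16,0],-0.5],
    [[0,0,0.15],[5,-20,0],-0.5],
    [[0,0,0.15],[5.78,-21.43,0],-0.5],
    [[0,0,0.15],[5.78,-21.43,0],-0.5],
    [[0,0,0.15],[5.78,-21.43,3],-0.5],
    [[0,0,0.15],[5.78,-21.43,6],-0.5],
    [[0,0,0.15],[5.78,-21.43,9],-0.5],
    [[0,0,0.15],[5.78,-21.43,11],-0.5],
    [[0,0,0.15],[5.78,-21.43,11],-0.5],
    [[0,0,0.15],[5.78,-21.43,11],-0.5],
    [[0,0,0.15],[5.78,-21.43,11],-0.5],
    [[0,0,0.15],[5.78,-21.43,11],-0.5]
  ]
}}

```text
clock: 17.53
position: [0.484, 0.4366, 0.034]
ee_rot: [-3.139, 0.045, -0.003]
force: [0.5, 0.7, -3.3]
width: 0.478
gripper_force: 40.0
```

```bash
python3 - <<'E'
from h import *
plan([.482,.435,.009],-.03)
i=cams.camera_info("top");im=cams.get_image("top");fit(im,i,(.482,.435),.016,"red",.11,"top")
i=cams.camera_info("wrist");im=cams.get_image("wrist");fit(im,i,(.582,.305),.024,"slip",.065)
i["R"];fit(im,i,(.587,.233),.01,"bar",.06)
print(readout.observe()["position"])
E
```

```text
turn [-0.002 -0.002  0.002] shift cm [-0.2   0.17  2.5 ]
red c 0.5414 0.4306 size 90.7 35.2 yaw 1.55
slip c 0.5594 0.3008 size 84.1 56.3 yaw 0.076Traceback (most recent call last):
  File "<stdin>", line 5, in <module>
  File "h.py", line 26, in fit
    nn,L,st,_=cv2.connectedComponentsWithStats(lab); b=1+np.argmax(st[1:,4]); kk=k.copy(); kk[k]=L[vv[k],uu[k]]==b
                                                         ~~~~~~~~~^^^^^^^^^^
    return _wrapfunc(a, 'argmax', axis=axis, out=out, **kwds)
    return bound(*args, **kwds)
ValueError: attempt to get argmax of an empty sequence
```

Call:
{"method": "drive_tool", "body": {
  "commands": [
    [[0,0,0],[-0.1,0,1],-0.5],
    [[0,0,0],[-0.1,0,2],-0.5],
    [[0,0,0],[-0.1,0,2.2],-0.5],
    [[0,0,0],[-0.1,0,2.3],-0.5],
    [[0,0,0],[-0.1,0,2.3],-0.5],
    [[0,0,0],[-0.1,0,2.3],-0.5],
    [[0,0,0],[-0.1,0,2.3],-0.5]
  ]
}}

```text
clock: 18.22
position: [0.4824, 0.436, 0.0094]
ee_rot: [-3.141, 0.044, -0.0]
force: [0.3, 0.2, -2.8]
width: 0.484
gripper_force: 40.0
```

Call:
{"method": "drive_tool", "body": {
  "commands": [
    [[0,0,0],[0,0,0],0.09],
    [[0,0,0],[0,0,0],0.09],
    [[0,0,0],[0,0,0],0.09],
    [[0,0,0],[0,0,0],0.09],
    [[0,0,0],[0,0,-1],0.09],
    [[0,0,0],[0,0,-3],0.2],
    [[0,0,0],[0,0,-7],0.4],
    [[0,0,0],[0,0,-11],0.4],
    [[0,0,0],[0,0,-13],0.4],
    [[0,0,0],[0,0,-13],0.4],
    [[0,0,0],[0,0,-13],0.4],
    [[0,0,0],[0,0,-13],0.4]
  ]
}}

```text
clock: 19.22
position: [0.482, 0.4352, 0.139]
ee_rot: [3.141, -0.045, -0.0]
force: [-0.8, -0.3, 0.2]
width: 0.701
gripper_force: 0.0
```

```bash
python3 - <<'E'
from h import *
i=cams.camera_info("wrist");im=cams.get_image("wrist");cv2.imwrite("pics/w7.png",im)
fit(im,i,(.482,.435),.013,"bar",.06)
plan([.5815,.3053,.10],.13)
E
```

```text
bar c 0.4893 0.436 size 82.5 44.7 yaw -0.029
turn [ 0.001  0.001 -0.158] shift cm [10.35 12.67  3.83]
```

View pics/w7.png

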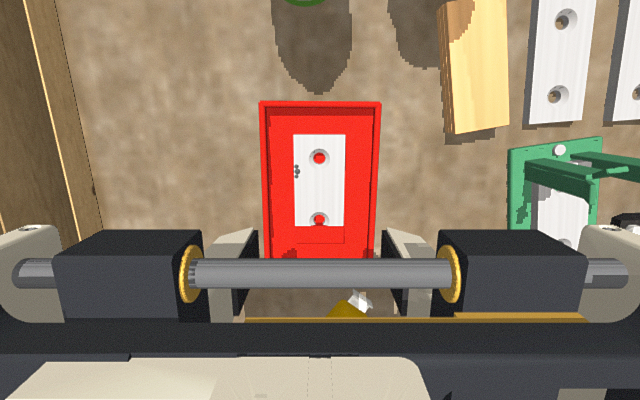

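The chipped bar lies flat in the tray at (319,180). Next the slip pile.

Call:
{"method": "drive_tool", "body": {
  "commands": [
    [[0,0,-0.08],[4,4,0],0.4],
    [[0,0,-0.158],[8,8,0],0.4],
    [[0,0,-0.158],[10.3,12,0],0.4],
    [[0,0,-0.158],[10.3,12.7,0],0.4],
    [[0,0,-0.158],[10.3,12.7,0],0.4],
    [[0,0,-0.158],[10.3,12.7,0],0.4],
    [[0,0,-0.158],[10.3,12.7,0],0.4],
    [[0,0,-0.158],[10.3,12.7,0],0.4]
  ]
}}

```text
clock: 19.93
position: [0.5802, 0.3072, 0.1385]
ee_rot: [-3.134, -0.207, 0.003]
force: [0.1, -0.5, 0.5]
width: 0.701
gripper_force: 0.0
```

```bash
python3 - <<'E'
from h import *
import h
i=cams.camera_info("wrist");im=cams.get_image("wrist");cv2.imwrite("pics/w8.png",im);np.save("w8.npy",i,allow_pickle=True)
hsv=cv2.cvtColor(im,cv2.COLOR_BGR2HSV)
for p in [(.6,.306,.024),(.58,.32,.024),(.62,.312,.024),(.60,.27,0),(.6,.345,0),(.65,.31,0)]:
    u,v=proj("wrist",p,i).astype(int); print(p,(u,v),hsv[v,u])
plan([.5815,.3048,.10],.135)
E
```

```text
(0.6, 0.306, 0.024) (np.int64(324), np.int64(170)) [ 23  94 254]
(0.58, 0.32, 0.024) (np.int64(305), np.int64(190)) [ 24  92 254]
(0.62, 0.312, 0.024) (np.int64(320), np.int64(146)) [ 23 100 254]
(0.6, 0.27, 0) (np.int64(362), np.int64(170)) [ 16  60 186]
(0.6, 0.345, 0) (np.int64(282), np.int64(160)) [ 16  82 109]
(0.65, 0.31, 0) (np.int64(327), np.int64(109)) [ 17  71 166]
turn [-0.001  0.001 -0.003] shift cm [0.1  0.29 3.87]
```

View pics/w8.png

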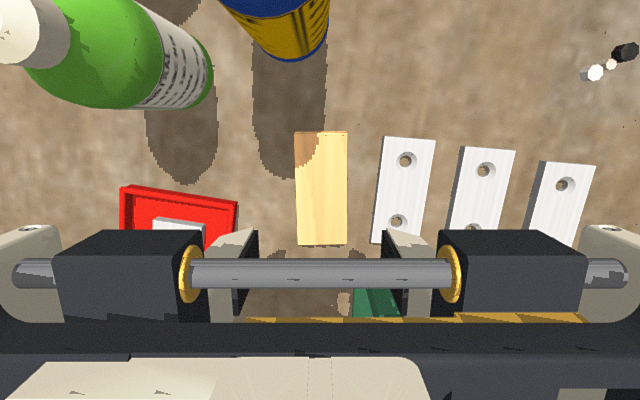

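The slip top spans (294,131)–(347,245), straight in the view with a shadowed corner. Fitting by hue.

```bash
sed -i 's/"slip":(H>8)&(H<32)&(S>50)&(V>165)/"slip":(H>19)\&(H<32)\&(S>60)\&(V>200)/' h.py; python3 - <<'E'
from h import *
im=cv2.imread("pics/w8.png");i=np.load("w8.npy",allow_pickle=True).item()
fit(im,i,(.5815,.305),.024,"slip",.07)
for p in [(294,131),(347,131),(347,245)]: print(onz("wrist",p,.024,i))
fit(im,i,(.585,.232),.01,"bar",.07)
E
```

```text
slip c 0.582 0.3072 size 99.7 44.1 yaw 0.153
[0.62939056 0.33572131 0.024     ]
[0.63515014 0.29222737 0.024     ]
[0.53466027 0.27666785 0.024     ]
bar c 0.5855 0.2281 size 102.6 55.3 yaw 0.056
```

Call:
{"method": "drive_tool", "body": {
  "commands": [
    [[0,0,-0.015],[0.15,0.07,3],0.25],
    [[0,0,-0.015],[0.15,0.07,6],0.25],
    [[0,0,-0.015],[0.15,0.07,9],0.25],
    [[0,0,-0.015],[0.15,0.07,11],0.25],
    [[0,0,-0.015],[0.15,0.07,11.8],0.25],
    [[0,0,-0.015],[0.15,0.07,12],0.25],
    [[0,0,-0.015],[0.15,0.07,12],0.25],
    [[0,0,-0.015],[0.15,0.07,12],0.25],
    [[0,0,-0.015],[0.15,0.07,12],0.25],
    [[0,0,-0.015],[0.15,0.07,12],0.25],
    [[0,0,-0.015],[0.15,0.07,12],0.25]
  ],
  "newtons": 30
}}

```text
clock: 20.9
position: [0.5837, 0.3056, 0.0203]
ee_rot: [-3.133, -0.227, -0.002]
force: [0.6, 0.1, 0.4]
width: 0.625
gripper_force: 0.0
```

Call:
{"method": "drive_tool", "body": {
  "commands": [
    [[0,0,0],[0,0,0.05],0.25],
    [[0,0,0],[0,0,0.05],-0.5],
    [[0,0,0],[0,0,0.05],-0.5],
    [[0,0,0],[0,0,0.05],-0.5],
    [[0,0,0],[0,0,0.05],-0.5],
    [[0,0,0],[0,0,0.05],-0.5],
    [[0,0,0],[0,0,0.05],-0.5],
    [[0,0,0],[0,0,-1],-0.5],
    [[0,0,0],[0,0,-3],-0.5],
    [[0,0,0],[0,0,-6],-0.5],
    [[0,0,0],[0,0,-9],-0.5],
    [[0,0,0],[0,0,-12],-0.5],
    [[0,0,0],[0,0,-12],-0.5],
    [[0,0,0],[0,0,-12],-0.5],
    [[0,0,0],[0,0,-12],-0.5],
    [[0,0,0],[0,0,-12],-0.5]
  ]
}}

```text
clock: 22.23
position: [0.5825, 0.3048, 0.1381]
ee_rot: [3.132, 0.227, -0.003]
force: [0.9, -0.5, -1.1]
width: 0.481
gripper_force: 30.0
```

```bash
python3 - <<'E'
from h import *
i=cams.camera_info("wrist");im=cams.get_image("wrist");cv2.imwrite("pics/w9.png",im)
o=readout.observe(); z=o["position"][2]; print(o["position"],o["force"],o["width"])
fit(im,i,o["position"],z+.005,"slip",.075)
plan([.4515,.216,.14],.12)
plan([.4515,.216,.025],.12)
E
```

```text
[0.58241889 0.30472723 0.13792106] [-0.60446253 -0.45534348 -0.34515537] 0.48537088646658016
slip c 0.604 0.3088 size 52.7 44.3 yaw 0.144
turn [0.001 0.002 0.025] shift cm [-14.24   6.89  -0.17]
turn [0.001 0.002 0.025] shift cm [-14.21   6.88  11.33]
```

Call:
{"method": "drive_tool", "body": {
  "commands": [
    [[0,0,0.025],[-4,2,0],-0.5],
    [[0,0,0.025],[-8,4,0],-0.5],
    [[0,0,0.025],[-12,6,0],-0.5],
    [[0,0,0.025],[-14.05,6.88,0],-0.5],
    [[0,0,0.025],[-14.05,6.88,2],-0.5],
    [[0,0,0.025],[-14.05,6.88,3.6],-0.5],
    [[0,0,0.025],[-14.05,6.88,3.6],-0.5],
    [[0,0,0.025],[-14.05,6.88,3.6],-0.5],
    [[0,0,0.025],[-14.05,6.88,3.6],-0.5],
    [[0,0,0.025],[-14.05,6.88,3.6],-0.5],
    [[0,0,0.025],[-14.05,6.88,3.6],-0.5]
  ]
}}

```text
clock: 23.2
position: [0.4545, 0.2175, 0.1038]
ee_rot: [-3.135, -0.188, -0.001]
force: [0.0, -0.1, -0.7]
width: 0.484
gripper_force: 30.0
```

```bash
python3 - <<'E'
from h import *
i=cams.camera_info("wrist");im=cams.get_image("wrist")
o=readout.observe(); print(o["position"])
fit(im,i,o["position"],o["position"][2]+.005,"slip",.075)
fit(im,i,(.4515,.216),.09,"green",.09)
hsv=cv2.cvtColor(im,cv2.COLOR_BGR2HSV)
m=((hsv[...,0]>60)&(hsv[...,0]<95)&(hsv[...,1]>90)).astype(np.uint8)*255
cv2.imwrite("pics/w10.png",cv2.resize(im[80:260,200:440],None,fx=3,fy=3))
plan([.4535,.216,.025],.12)
E
```

```text
[0.45448727 0.21740258 0.1037251 ]
slip c 0.4762 0.221 size 52.7 44.2 yaw 0.121
green c 0.4883 0.2208 size 68.1 61.1 yaw -1.451
turn [-0.    -0.001 -0.   ] shift cm [-0.12  0.13  7.87]
```

View pics/w10.png

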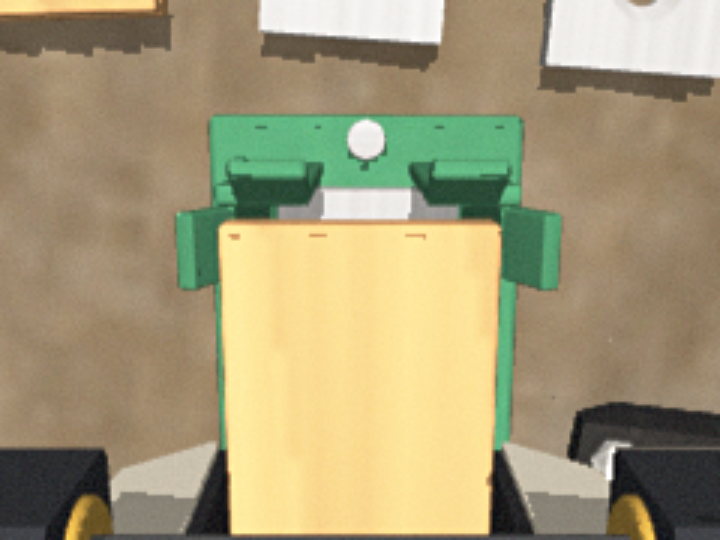

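Slip centred between the flares (flare tips at crop x 177 and 559, slip mid at 360, about 1 mm off). I descend in two stages.

Call:
{"method": "drive_tool", "body": {
  "commands": [
    [[0,0,0],[-0.1,0.05,0],-0.5],
    [[0,0,0],[-0.1,0.05,0],-0.5],
    [[0,0,0],[-0.1,0.05,1],-0.5],
    [[0,0,0],[-0.1,0.05,2],-0.5],
    [[0,0,0],[-0.1,0.05,3],-0.5],
    [[0,0,0],[-0.1,0.05,4],-0.5],
    [[0,0,0],[-0.1,0.05,4],-0.5],
    [[0,0,0],[-0.1,0.05,4],-0.5],
    [[0,0,0],[-0.1,0.05,4],-0.5]
  ]
}}

```text
clock: 24.0
position: [0.453, 0.2166, 0.0631]
ee_rot: [3.136, 0.188, -0.001]
force: [-0.7, -0.2, -1.3]
width: 0.482
gripper_force: 30.0
```

Call:
{"method": "drive_tool", "body": {
  "commands": [
    [[0,0,0],[0,0,1],-0.5],
    [[0,0,0],[0,0,2],-0.5],
    [[0,0,0],[0,0,3],-0.5],
    [[0,0,0],[0,0,3.5],-0.5],
    [[0,0,0],[0,0,3.5],-0.5],
    [[0,0,0],[0,0,3.5],-0.5],
    [[0,0,0],[0,0,3.5],-0.5],
    [[0,0,0],[0,0,3.5],-0.5]
  ]
}}

```text
clock: 24.67
position: [0.4534, 0.2166, 0.0286]
ee_rot: [-3.136, -0.188, -0.001]
force: [0.6, -0.1, 0.5]
width: 0.481
gripper_force: 30.0
```

Call:
{"method": "drive_tool", "body": {
  "commands": [
    [[0,0,0],[0,0,0.3],-0.5],
    [[0,0,0],[0,0,0.4],-0.5],
    [[0,0,0],[0,0,0.4],-0.5],
    [[0,0,0],[0,0,0.4],-0.5],
    [[0,0,0],[0,0,0.4],0.3],
    [[0,0,0],[0,0,0.4],0.3],
    [[0,0,0],[0,0,0.4],0.3],
    [[0,0,0],[0,0,0.4],0.3],
    [[0,0,0],[0,0,-2],0.3],
    [[0,0,0],[0,0,-6],0.3],
    [[0,0,0],[0,0,-10],0.3],
    [[0,0,0],[0,0,-12],0.3],
    [[0,0,0],[0,0,-12],0.3],
    [[0,0,0],[0,0,-12],0.3],
    [[0,0,0],[0,0,-12],0.3],
    [[0,0,0],[0,0,-12],0.3]
  ]
}}

```text
clock: 26.0
position: [0.4524, 0.2158, 0.1471]
ee_rot: [3.135, 0.188, -0.003]
force: [0.5, 0.4, 0.4]
width: 0.652
gripper_force: 0.0
```

```bash
python3 - <<'E'
from h import *
i=cams.camera_info("wrist");im=cams.get_image("wrist");cv2.imwrite("pics/w11.png",im)
o=readout.observe(); print(o["position"])
fit(im,i,(.452,.216),.026,"slip",.06)
fit(im,i,(.586,.233),.01,"bar",.06)
plan([.5860,.2330,.002],.055)
E
```

```text
[0.45236555 0.21592083 0.14701842]
slip c 0.4516 0.2168 size 98.8 44.1 yaw 0.119
bar c 0.5721 0.2322 size 72.8 45.5 yaw 0.055
turn [0.001 0.002 0.065] shift cm [13.5  -0.11 14.47]
```

Call:
{"method": "drive_tool", "body": {
  "commands": [
    [[0,0,0.065],[4,0,0],0.15],
    [[0,0,0.065],[8,0,0],0.15],
    [[0,0,0.065],[12,-0.1,0],0.15],
    [[0,0,0.065],[13.5,-0.1,2],0.15],
    [[0,0,0.065],[13.5,-0.1,5],0.15],
    [[0,0,0.065],[13.5,-0.1,8],0.15],
    [[0,0,0.065],[13.5,-0.1,11],0.15],
    [[0,0,0.065],[13.5,-0.1,12],0.15],
    [[0,0,0.065],[13.5,-0.1,12],0.15],
    [[0,0,0.065],[13.5,-0.1,12],0.15],
    [[0,0,0.065],[13.5,-0.1,12],0.15],
    [[0,0,0.065],[13.5,-0.1,12],0.15]
  ],
  "newtons": 40
}}

```text
clock: 27.05
position: [0.5882, 0.2343, 0.0302]
ee_rot: [-3.139, -0.086, -0.004]
force: [1.0, -0.7, 0.3]
width: 0.577
gripper_force: 0.0
```

Call:
{"method": "drive_tool", "body": {
  "commands": [
    [[0,0,0],[-0.05,0,1],0.15],
    [[0,0,0],[-0.05,0,2],0.15],
    [[0,0,0],[-0.05,0,2.3],0.15],
    [[0,0,0],[-0.05,0,2.3],0.15],
    [[0,0,0],[-0.05,0,2.3],0.15],
    [[0,0,0],[-0.05,0,2.3],0.15],
    [[0,0,0],[-0.05,0,2.3],-0.5],
    [[0,0,0],[-0.05,0,2.3],-0.5],
    [[0,0,0],[-0.05,0,2.3],-0.5],
    [[0,0,0],[-0.05,0,2.3],-0.5],
    [[0,0,0],[-0.05,0,2.3],-0.5]
  ]
}}

```text
clock: 27.97
position: [0.5867, 0.2334, 0.0055]
ee_rot: [3.14, 0.086, 0.001]
force: [-1.1, -1.5, 2.1]
width: 0.476
gripper_force: 40.0
```

Call:
{"method": "drive_tool", "body": {
  "commands": [
    [[0,0,0],[0,0,-1],-0.5],
    [[0,0,0],[0,0,-3],-0.5],
    [[0,0,0],[0,0,-6],-0.5],
    [[0,0,0],[0,0,-9],-0.5],
    [[0,0,0],[0,0,-12],-0.5],
    [[0,0,0],[0,0,-13],-0.5],
    [[0,0,0],[0,0,-13],-0.5],
    [[0,0,0],[0,0,-13],-0.5],
    [[0,0,0],[0,0,-13],-0.5],
    [[0,0,0],[0,0,-13],-0.5]
  ]
}}

```text
clock: 28.8
position: [0.5853, 0.2327, 0.1329]
ee_rot: [3.139, 0.086, -0.005]
force: [-0.4, 0.1, -4.4]
width: 0.479
gripper_force: 40.0
```

```bash
cat >> h.py <<'E'
def held(kind,top,rack=(.452,.2162,.119),z=.108):
    i=cams.camera_info("wrist");im=cams.get_image("wrist"); o=readout.observe(); p=o["position"]
    print(p,o["force"],o["width"])
    hsv=cv2.cvtColor(im,cv2.COLOR_BGR2HSV)
    x,y,a=fit(im,i,p,p[2]+top,kind,.075)
    hsv=None
    R=Rt.from_rotvec(o["ee_rot"]); yaw=(R*Rt.from_rotvec([-np.pi,0,0])).as_euler("xyz")[2]
    # far visible end -> centre
    print("tcp yaw",round(yaw,3)); return p,yaw,x,y,a
def toheld(far,p,yaw,a,rack=(.452,.2162,.119),z=.108):
    "far=far end centre xy, a=object yaw"
    c=np.array(far)-.05*np.array([np.cos(a),np.sin(a)]); d=c-p[:2]; t=rack[2]-(a-yaw)
    r=rack[2]-a; d=np.array([[np.cos(r),-np.sin(r)],[np.sin(r),np.cos(r)]])@d
    print("offset of centre in tcp",d); plan([rack[0]-d[0],rack[1]-d[1],z],t)
E
python3 - <<'E'
from h import *
p,yaw,x,y,a=held("bar",.005)
i=cams.camera_info("wrist");cv2.imwrite("pics/w12.png",cams.get_image("wrist"))
toheld((x+.025,y),p,yaw,a)
E
```

```text
[0.5854403  0.2328815  0.13313273] [-0.68409382 -0.52634281 -4.00399261] 0.47749537048190455
bar c 0.6082 0.2346 size 54.5 45.0 yaw 0.054
tcp yaw 0.055
offset of centre in tcp [-0.0021501  -0.00109528]
turn [ 0.001  0.003 -0.065] shift cm [-13.21   0.85   2.58]
```

Call:
{"method": "drive_tool", "body": {
  "commands": [
    [[0,0,-0.065],[-4,0.3,0],-0.5],
    [[0,0,-0.065],[-8,0.6,0],-0.5],
    [[0,0,-0.065],[-12,0.9,0],-0.5],
    [[0,0,-0.065],[-13.45,1,0],-0.5],
    [[0,0,-0.065],[-13.45,1,1.5],-0.5],
    [[0,0,-0.065],[-13.45,1,2.6],-0.5],
    [[0,0,-0.065],[-13.45,1,2.6],-0.5],
    [[0,0,-0.065],[-13.45,1,2.6],-0.5],
    [[0,0,-0.065],[-13.45,1,2.6],-0.5],
    [[0,0,-0.065],[-13.45,1,2.6],-0.5],
    [[0,0,-0.065],[-13.45,1,2.6],-0.5],
    [[0,0,-0.065],[-13.45,1,2.6],-0.5]
  ]
}}

```text
clock: 29.9
position: [0.4531, 0.2163, 0.1095]
ee_rot: [-3.136, -0.188, -0.001]
force: [-0.4, -0.3, -4.6]
width: 0.477
gripper_force: 40.0
```

```bash
python3 - <<'E'
from h import *
p,yaw,x,y,a=held("bar",.005)
plan([.452,.2158,.034],.119)
E
```

```text
[0.45302936 0.21629272 0.10944277] [-0.54960057  0.1773059  -4.04950686] 0.4791262774697963
bar c 0.4758 0.2197 size 54.6 45.0 yaw 0.116
tcp yaw 0.12
turn [-0.    -0.     0.001] shift cm [-0.11  0.04  7.54]
```

Call:
{"method": "drive_tool", "body": {
  "commands": [
    [[0,0,0],[-0.07,0,0],-0.5],
    [[0,0,0],[-0.07,0,1],-0.5],
    [[0,0,0],[-0.07,0,2],-0.5],
    [[0,0,0],[-0.07,0,3],-0.5],
    [[0,0,0],[-0.07,0,4],-0.5],
    [[0,0,0],[-0.07,0,5],-0.5],
    [[0,0,0],[-0.07,0,6],-0.5],
    [[0,0,0],[-0.07,0,7],-0.5],
    [[0,0,0],[-0.07,0,7.2],-0.5],
    [[0,0,0],[-0.07,0,7.2],-0.5],
    [[0,0,0],[-0.07,0,7.2],-0.5],
    [[0,0,0],[-0.07,0,7.2],-0.5]
  ]
}}

```text
clock: 30.95
position: [0.4524, 0.2164, 0.0377]
ee_rot: [-3.136, -0.188, -0.001]
force: [-0.1, 0.5, -3.9]
width: 0.482
gripper_force: 40.0
```

Call:
{"method": "drive_tool", "body": {
  "commands": [
    [[0,0,0],[0,0,0.3],-0.5],
    [[0,0,0],[0,0,0.5],-0.5],
    [[0,0,0],[0,0,0.5],-0.5],
    [[0,0,0],[0,0,0.5],-0.5],
    [[0,0,0],[0,0,0.5],0.3],
    [[0,0,0],[0,0,0.5],0.3],
    [[0,0,0],[0,0,0.5],0.3],
    [[0,0,0],[0,0,0.5],0.3],
    [[0,0,0],[0,0,-2],0.3],
    [[0,0,0],[0,0,-6],0.3],
    [[0,0,0],[0,0,-10],0.25],
    [[0,0,0],[0,0,-10.5],0.25],
    [[0,0,0],[0,0,-10.5],0.25],
    [[0,0,0],[0,0,-10.5],0.25],
    [[0,0,0],[0,0,-10.5],0.25],
    [[0,0,0],[0,0,-10.5],0.25]
  ]
}}

```text
clock: 32.28
position: [0.4512, 0.2155, 0.1408]
ee_rot: [3.135, 0.188, -0.004]
force: [0.6, -0.6, -0.1]
width: 0.62
gripper_force: 0.0
```

```bash
python3 - <<'E'
from h import *
i=cams.camera_info("wrist");im=cams.get_image("wrist");cv2.imwrite("pics/w13.png",im)
print(readout.observe()["position"])
fit(im,i,(.452,.216),.036,"bar",.058)
fit(im,i,(.5815,.305),.016,"slip",.07)
plan([.5815,.3055,.04],.147)
E
```

```text
[0.45124609 0.21560238 0.14083882]
bar c 0.4483 0.2162 size 105.4 45.2 yaw 0.117
slip c 0.5635 0.3042 size 60.7 44.1 yaw 0.146
turn [ 0.001  0.002 -0.027] shift cm [14.03 -7.37 10.04]
```

Call:
{"method": "drive_tool", "body": {
  "commands": [
    [[0,0,-0.027],[4,-2.1,0],0.25],
    [[0,0,-0.027],[8,-4.2,0],0.25],
    [[0,0,-0.027],[12,-6.3,0],0.25],
    [[0,0,-0.027],[14.1,-7.4,1],0.25],
    [[0,0,-0.027],[14.1,-7.4,4],0.25],
    [[0,0,-0.027],[14.1,-7.4,7],0.25],
    [[0,0,-0.027],[14.1,-7.4,10],0.25],
    [[0,0,-0.027],[14.1,-7.4,10.5],0.25],
    [[0,0,-0.027],[14.1,-7.4,10.5],0.25],
    [[0,0,-0.027],[14.1,-7.4,10.5],0.25],
    [[0,0,-0.027],[14.1,-7.4,10.5],0.25],
    [[0,0,-0.027],[14.1,-7.4,10.5],0.25]
  ],
  "newtons": 30
}}

```text
clock: 33.33
position: [0.5843, 0.3071, 0.0393]
ee_rot: [-3.132, -0.23, -0.005]
force: [-0.4, -0.0, 0.6]
width: 0.628
gripper_force: 0.0
```

Call:
{"method": "drive_tool", "body": {
  "commands": [
    [[0,0,0],[-0.1,0,1],0.25],
    [[0,0,0],[-0.1,0,2],0.25],
    [[0,0,0],[-0.1,0,2.55],0.25],
    [[0,0,0],[-0.1,0,2.55],0.25],
    [[0,0,0],[-0.1,0,2.55],0.25],
    [[0,0,0],[-0.1,0,2.55],0.25],
    [[0,0,0],[-0.1,0,2.55],0.25],
    [[0,0,0],[-0.1,0,2.55],0.25]
  ]
}}

```text
clock: 34.0
position: [0.5824, 0.3064, 0.012]
ee_rot: [-3.133, -0.23, -0.001]
force: [0.1, 0.2, 0.2]
width: 0.627
gripper_force: 0.0
```

Call:
{"method": "drive_tool", "body": {
  "commands": [
    [[0,0,0],[0,0,0.1],0.25],
    [[0,0,0],[0,0,0.1],-0.5],
    [[0,0,0],[0,0,0.1],-0.5],
    [[0,0,0],[0,0,0.1],-0.5],
    [[0,0,0],[0,0,0.1],-0.5],
    [[0,0,0],[0,0,0.1],-0.5],
    [[0,0,0],[0,0,0.1],-0.5],
    [[0,0,0],[0,0,-1],-0.5],
    [[0,0,0],[0,0,-3],-0.5],
    [[0,0,0],[0,0,-6],-0.5],
    [[0,0,0],[0,0,-9],-0.5],
    [[0,0,0],[0,0,-12],-0.5],
    [[0,0,0],[0,0,-12],-0.5],
    [[0,0,0],[0,0,-12],-0.5],
    [[0,0,0],[0,0,-12],-0.5],
    [[0,0,0],[0,0,-12],-0.5]
  ]
}}

```text
clock: 35.33
position: [0.5816, 0.3056, 0.1307]
ee_rot: [3.132, 0.23, -0.003]
force: [-0.5, -1.2, -1.1]
width: 0.485
gripper_force: 30.0
```

```bash
sed -i 's/print("tcp yaw",round(yaw,3)); return p,yaw,x,y,a/print("tcp yaw",round(yaw,3)); return p,yaw,x,y,a/; s/a=(a+90)%180-90/a=(a+90)%180-90; fit.w=w\/2000/' h.py
cat >> h.py <<'E'
def carry(kind,top,z=.108,rack=(.4518,.2160,.119)):
    p,yaw,x,y,a=held(kind,top); toheld((x+fit.w*np.cos(a),y+fit.w*np.sin(a)),p,yaw,a,rack,z)
E
python3 -c "
from h import *
carry('slip',.005)"
```

```text
[0.58154934 0.30559986 0.13049024] [-0.29910707 -0.02161948 -0.91915393] 0.48449030646242686
slip c 0.6038 0.3097 size 54.1 44.5 yaw 0.146
tcp yaw 0.147
offset of centre in tcp [-0.00036768  0.00074958]
turn [0.001 0.002 0.027] shift cm [-14.12   7.04   2.29]
```

Call:
{"method": "drive_tool", "body": {
  "commands": [
    [[0,0,0.027],[-4,2,0],-0.5],
    [[0,0,0.027],[-8,4,0],-0.5],
    [[0,0,0.027],[-12,6,0],-0.5],
    [[0,0,0.027],[-14.1,7.05,0],-0.5],
    [[0,0,0.027],[-14.1,7.05,1],-0.5],
    [[0,0,0.027],[-14.1,7.05,2.3],-0.5],
    [[0,0,0.027],[-14.1,7.05,2.3],-0.5],
    [[0,0,0.027],[-14.1,7.05,2.3],-0.5],
    [[0,0,0.027],[-14.1,7.05,2.3],-0.5],
    [[0,0,0.027],[-14.1,7.05,2.3],-0.5],
    [[0,0,0.027],[-14.1,7.05,2.3],-0.5],
    [[0,0,0.027],[-14.15,7.1,2.3],-0.5],
    [[0,0,0.027],[-14.15,7.1,2.3],-0.5]
  ]
}}

```text
clock: 36.47
position: [0.4527, 0.2153, 0.1089]
ee_rot: [-3.136, -0.188, -0.0]
force: [-0.2, 0.6, 0.2]
width: 0.482
gripper_force: 30.0
```

```bash
python3 -c "
from h import *
carry('slip',.005,.044)"
```

```text
[0.45269679 0.21533136 0.10886695] [-0.51895951  0.21866743  0.44764047] 0.4837013350183681
slip c 0.4751 0.2187 size 54.0 44.5 yaw 0.119
tcp yaw 0.12
offset of centre in tcp [-0.00039545  0.00064739]
turn [ 0. -0.  0.] shift cm [-0.05 -0.01  6.49]
```

Call:
{"method": "drive_tool", "body": {
  "commands": [
    [[0,0,0],[0,0,1],-0.5],
    [[0,0,0],[0,0,2],-0.5],
    [[0,0,0],[0,0,3],-0.5],
    [[0,0,0],[0,0,4],-0.5],
    [[0,0,0],[0,0,5],-0.5],
    [[0,0,0],[0,0,6],-0.5],
    [[0,0,0],[0,0,6.5],-0.5],
    [[0,0,0],[0,0,6.6],-0.5],
    [[0,0,0],[0,0,6.6],-0.5],
    [[0,0,0],[0,0,6.6],-0.5],
    [[0,0,0],[0,0,6.6],-0.5]
  ]
}}

```text
clock: 37.43
position: [0.4528, 0.2155, 0.0431]
ee_rot: [-3.136, -0.188, -0.001]
force: [0.4, 0.3, -0.9]
width: 0.482
gripper_force: 30.0
```

Call:
{"method": "drive_tool", "body": {
  "commands": [
    [[0,0,0],[0,0,0.1],-0.5],
    [[0,0,0],[0,0,0.1],0.3],
    [[0,0,0],[0,0,0.1],0.3],
    [[0,0,0],[0,0,0.1],0.3],
    [[0,0,0],[0,0,0.1],0.3],
    [[0,0,0],[0,0,-2],0.3],
    [[0,0,0],[0,0,-6],0.3],
    [[0,0,0],[0,0,-10],0.2],
    [[0,0,0],[0,0,-10],0.2],
    [[0,0,0],[0,0,-10],0.2],
    [[0,0,0],[0,0,-10],0.2],
    [[0,0,0],[0,0,-10],0.2]
  ]
}}

```text
clock: 38.43
position: [0.452, 0.2147, 0.1417]
ee_rot: [3.135, 0.188, -0.002]
force: [-0.4, 0.4, -0.3]
width: 0.602
gripper_force: 0.0
```

```bash
python3 - <<'E'
from h import *
i=cams.camera_info("wrist");im=cams.get_image("wrist");cv2.imwrite("pics/w14.png",im)
print(readout.observe()["position"])
fit(im,i,(.452,.216),.044,"slip",.06)
fit(im,i,(.586,.16),.01,"bar",.06)
fit(im,i,(.583,.087),.01,"bar",.06)
plan([.586,.161,.03],.052)
E
```

```text
[0.45188536 0.21471647 0.14154836]
slip c 0.4528 0.2161 size 98.9 44.5 yaw 0.12
bar c 0.5757 0.1606 size 79.0 45.4 yaw 0.049
bar c 0.5784 0.0859 size 91.6 45.4 yaw 0.048
turn [0.001 0.002 0.068] shift cm [12.7   6.93 11.13]
```

Call:
{"method": "drive_tool", "body": {
  "commands": [
    [[0,0,0.068],[4,2.1,0],0.2],
    [[0,0,0.068],[8,4.2,0],0.2],
    [[0,0,0.068],[12,6.4,0],0.2],
    [[0,0,0.068],[12.7,6.95,2],0.2],
    [[0,0,0.068],[12.7,6.95,5],0.2],
    [[0,0,0.068],[12.7,6.95,8],0.2],
    [[0,0,0.068],[12.7,6.95,11],0.2],
    [[0,0,0.068],[12.7,6.95,11.1],0.2],
    [[0,0,0.068],[12.7,6.95,11.1],0.2],
    [[0,0,0.068],[12.7,6.95,11.1],0.2],
    [[0,0,0.068],[12.7,6.95,11.1],0.2],
    [[0,0,0.068],[12.7,6.95,11.1],0.2]
  ],
  "newtons": 40
}}

```text
clock: 39.48
position: [0.5881, 0.162, 0.0336]
ee_rot: [-3.14, -0.081, -0.004]
force: [-0.4, 0.5, 1.0]
width: 0.596
gripper_force: 0.0
```

Call:
{"method": "drive_tool", "body": {
  "commands": [
    [[0,0,0],[-0.05,0,1],0.2],
    [[0,0,0],[-0.05,0,2],0.2],
    [[0,0,0],[-0.05,0,2.6],0.2],
    [[0,0,0],[-0.05,0,2.6],0.2],
    [[0,0,0],[-0.05,0,2.6],0.2],
    [[0,0,0],[-0.05,0,2.6],0.2],
    [[0,0,0],[-0.05,0,2.6],-0.5],
    [[0,0,0],[-0.05,0,2.6],-0.5],
    [[0,0,0],[-0.05,0,2.6],-0.5],
    [[0,0,0],[-0.05,0,2.6],-0.5],
    [[0,0,0],[-0.05,0,2.6],-0.5]
  ]
}}

```text
clock: 40.4
position: [0.5867, 0.1614, 0.006]
ee_rot: [3.14, 0.081, 0.001]
force: [-0.1, -0.4, 2.1]
width: 0.478
gripper_force: 40.0
```

Call:
{"method": "drive_tool", "body": {
  "commands": [
    [[0,0,0],[0,0,-1],-0.5],
    [[0,0,0],[0,0,-3],-0.5],
    [[0,0,0],[0,0,-6],-0.5],
    [[0,0,0],[0,0,-9],-0.5],
    [[0,0,0],[0,0,-12],-0.5],
    [[0,0,0],[0,0,-13],-0.5],
    [[0,0,0],[0,0,-13],-0.5],
    [[0,0,0],[0,0,-13],-0.5],
    [[0,0,0],[0,0,-13],-0.5],
    [[0,0,0],[0,0,-13],-0.5]
  ]
}}

```text
clock: 41.23
position: [0.5853, 0.1609, 0.1336]
ee_rot: [3.139, 0.081, -0.005]
force: [-0.5, 0.9, -4.1]
width: 0.482
gripper_force: 40.0
```

```bash
python3 -c "
from h import *
carry('bar',.0065)"
```

```text
[0.5854491  0.1609733  0.13380093] [-0.49234926  0.20044003 -3.00712376] 0.48021359678222375
bar c 0.6088 0.1627 size 54.4 44.4 yaw 0.051
tcp yaw 0.052
offset of centre in tcp [0.00057129 0.00065298]
turn [ 0.001  0.003 -0.068] shift cm [-13.11  -6.13   2.62]
```

Call:
{"method": "drive_tool", "body": {
  "commands": [
    [[0,0,-0.068],[-4,-2,0],-0.5],
    [[0,0,-0.068],[-8,-4,0],-0.5],
    [[0,0,-0.068],[-12,-5.7,0],-0.5],
    [[0,0,-0.068],[-13.1,-6.13,0],-0.5],
    [[0,0,-0.068],[-13.1,-6.13,1],-0.5],
    [[0,0,-0.068],[-13.1,-6.13,2.5],-0.5],
    [[0,0,-0.068],[-13.15,-6.13,2.5],-0.5],
    [[0,0,-0.068],[-13.15,-6.13,2.5],-0.5],
    [[0,0,-0.068],[-13.15,-6.13,2.5],-0.5],
    [[0,0,-0.068],[-13.15,-6.13,2.5],-0.5],
    [[0,0,-0.068],[-13.15,-6.13,2.5],-0.5],
    [[0,0,-0.068],[-13.15,-6.13,2.5],-0.5],
    [[0,0,-0.068],[-13.15,-6.13,2.5],-0.5]
  ]
}}

```text
clock: 42.37
position: [0.4523, 0.2159, 0.111]
ee_rot: [-3.136, -0.187, -0.001]
force: [-0.5, 0.1, -2.8]
width: 0.478
gripper_force: 40.0
```

```bash
python3 -c "
from h import *
carry('bar',.004,.052)"
```

```text
[0.45219418 0.21588245 0.11092328] [ 0.11235216 -0.49504259 -2.86637582] 0.4804611113141615
bar c 0.4749 0.2193 size 55.4 45.2 yaw 0.117
tcp yaw 0.12
offset of centre in tcp [0.00053235 0.00076673]
turn [-0.    -0.    -0.002] shift cm [-0.1   0.05  5.89]
```

Call:
{"method": "drive_tool", "body": {
  "commands": [
    [[0,0,0],[0,0,1],-0.5],
    [[0,0,0],[0,0,2],-0.5],
    [[0,0,0],[0,0,3],-0.5],
    [[0,0,0],[0,0,4],-0.5],
    [[0,0,0],[0,0,5],-0.5],
    [[0,0,0],[0,0,5.7],-0.5],
    [[0,0,0],[0,0,5.9],-0.5],
    [[0,0,0],[0,0,5.9],-0.5],
    [[0,0,0],[0,0,5.9],-0.5],
    [[0,0,0],[0,0,5.9],-0.5]
  ]
}}

```text
clock: 43.25
position: [0.4524, 0.2161, 0.0521]
ee_rot: [-3.136, -0.188, -0.001]
force: [-0.3, -0.2, -4.2]
width: 0.477
gripper_force: 40.0
```

Call:
{"method": "drive_tool", "body": {
  "commands": [
    [[0,0,0],[0,0,0.05],-0.5],
    [[0,0,0],[0,0,0.05],0.3],
    [[0,0,0],[0,0,0.05],0.3],
    [[0,0,0],[0,0,0.05],0.3],
    [[0,0,0],[0,0,0.05],0.3],
    [[0,0,0],[0,0,-2],0.3],
    [[0,0,0],[0,0,-6],0.3],
    [[0,0,0],[0,0,-9],0.25],
    [[0,0,0],[0,0,-9],0.25],
    [[0,0,0],[0,0,-9],0.25],
    [[0,0,0],[0,0,-9],0.25],
    [[0,0,0],[0,0,-9],0.25]
  ]
}}

```text
clock: 44.25
position: [0.4514, 0.2153, 0.1408]
ee_rot: [3.135, 0.188, -0.002]
force: [-0.8, 0.5, 0.3]
width: 0.625
gripper_force: 0.0
```

```bash
python3 - <<'E'
from h import *
i=cams.camera_info("wrist");im=cams.get_image("wrist");cv2.imwrite("pics/w15.png",im)
print(readout.observe()["position"])
fit(im,i,(.452,.216),.054,"bar",.058)
fit(im,i,(.5815,.305),.008,"slip",.07)
fit(im,i,(.583,.087),.01,"bar",.06)
plan([.582,.306,.03],.147)
E
```

```text
[0.45132491 0.21536795 0.14065734]
bar c 0.4529 0.2167 size 99.2 45.3 yaw 0.116
slip c 0.5647 0.304 size 63.7 44.2 yaw 0.147
bar c 0.5781 0.0859 size 90.8 45.5 yaw 0.047
turn [ 0.001  0.002 -0.027] shift cm [14.08 -7.44 11.03]
```

Call:
{"method": "drive_tool", "body": {
  "commands": [
    [[0,0,-0.027],[4,-2.1,0],0.25],
    [[0,0,-0.027],[8,-4.2,0],0.25],
    [[0,0,-0.027],[12,-6.3,0],0.25],
    [[0,0,-0.027],[14.1,-7.45,1],0.25],
    [[0,0,-0.027],[14.1,-7.45,4],0.25],
    [[0,0,-0.027],[14.1,-7.45,7],0.25],
    [[0,0,-0.027],[14.1,-7.45,10],0.25],
    [[0,0,-0.027],[14.1,-7.45,11],0.25],
    [[0,0,-0.027],[14.1,-7.45,11],0.25],
    [[0,0,-0.027],[14.1,-7.45,11],0.25],
    [[0,0,-0.027],[14.1,-7.45,11],0.25],
    [[0,0,-0.027],[14.1,-7.45,11],0.25]
  ],
  "newtons": 30
}}

```text
clock: 45.3
position: [0.5842, 0.3075, 0.0338]
ee_rot: [-3.132, -0.23, -0.004]
force: [-0.5, -0.2, -0.6]
width: 0.625
gripper_force: 0.0
```

Call:
{"method": "drive_tool", "body": {
  "commands": [
    [[0,0,0],[-0.05,0,1],0.25],
    [[0,0,0],[-0.05,0,2],0.25],
    [[0,0,0],[-0.05,0,2.7],0.25],
    [[0,0,0],[-0.05,0,2.7],0.25],
    [[0,0,0],[-0.05,0,2.7],0.25],
    [[0,0,0],[-0.05,0,2.7],0.25],
    [[0,0,0],[-0.05,0,2.7],0.25],
    [[0,0,0],[-0.05,0,2.7],0.25]
  ]
}}

```text
clock: 45.97
position: [0.5828, 0.3068, 0.0051]
ee_rot: [-3.133, -0.23, -0.001]
force: [0.2, 0.8, 0.9]
width: 0.626
gripper_force: 0.0
```

Call:
{"method": "drive_tool", "body": {
  "commands": [
    [[0,0,0],[0,0,0.15],0.25],
    [[0,0,0],[0,0,0.15],0.25],
    [[0,0,0],[0,0,0.15],-0.5],
    [[0,0,0],[0,0,0.15],-0.5],
    [[0,0,0],[0,0,0.15],-0.5],
    [[0,0,0],[0,0,0.15],-0.5],
    [[0,0,0],[0,0,0.15],-0.5],
    [[0,0,0],[0,0,0.15],-0.5],
    [[0,0,0],[0,0,-1],-0.5],
    [[0,0,0],[0,0,-3],-0.5],
    [[0,0,0],[0,0,-6],-0.5],
    [[0,0,0],[0,0,-9],-0.5],
    [[0,0,0],[0,0,-12],-0.5],
    [[0,0,0],[0,0,-13],-0.5],
    [[0,0,0],[0,0,-13],-0.5],
    [[0,0,0],[0,0,-13],-0.5],
    [[0,0,0],[0,0,-13],-0.5],
    [[0,0,0],[0,0,-13],-0.5]
  ]
}}

```text
clock: 47.47
position: [0.5818, 0.3058, 0.133]
ee_rot: [3.132, 0.23, -0.004]
force: [-0.2, -0.5, -0.7]
width: 0.478
gripper_force: 30.0
```

```bash
python3 -c "
from h import *
carry('slip',.005)"
```

```text
[0.58184667 0.30599719 0.13305105] [-0.51827953  0.53924474 -0.18407736] 0.48218914286285003
slip c 0.6039 0.31 size 53.6 44.1 yaw 0.146
tcp yaw 0.147
offset of centre in tcp [-0.00090269  0.00061194]
turn [0.001 0.003 0.027] shift cm [-14.09   7.07   2.55]
```

Call:
{"method": "drive_tool", "body": {
  "commands": [
    [[0,0,0.027],[-4,2,0],-0.5],
    [[0,0,0.027],[-8,4,0],-0.5],
    [[0,0,0.027],[-12,6,0],-0.5],
    [[0,0,0.027],[-14.1,7.05,0],-0.5],
    [[0,0,0.027],[-14.1,7.05,1],-0.5],
    [[0,0,0.027],[-14.1,7.05,2.5],-0.5],
    [[0,0,0.027],[-14.1,7.05,2.5],-0.5],
    [[0,0,0.027],[-14.1,7.05,2.5],-0.5],
    [[0,0,0.027],[-14.1,7.05,2.5],-0.5],
    [[0,0,0.027],[-14.1,7.05,2.5],-0.5],
    [[0,0,0.027],[-14.1,7.05,2.5],-0.5],
    [[0,0,0.027],[-14.12,7.07,2.5],-0.5],
    [[0,0,0.027],[-14.12,7.07,2.5],-0.5]
  ]
}}

```text
clock: 48.6
position: [0.4534, 0.2161, 0.1099]
ee_rot: [-3.136, -0.188, -0.0]
force: [0.1, 0.4, -1.0]
width: 0.485
gripper_force: 30.0
```

```bash
python3 -c "
from h import *
carry('slip',.005,.060)"
```

```text
[0.45339948 0.21607924 0.10987994] [-0.27373471  0.13344506 -0.21118526] 0.48322103048443155
slip c 0.4755 0.2196 size 53.6 44.5 yaw 0.116
tcp yaw 0.12
offset of centre in tcp [-0.00095486  0.00080652]
turn [-0.    -0.    -0.003] shift cm [-0.08  0.08  4.99]
```

Call:
{"method": "drive_tool", "body": {
  "commands": [
    [[0,0,0],[0,0.05,1],-0.5],
    [[0,0,0],[0,0.05,2],-0.5],
    [[0,0,0],[0,0.05,3],-0.5],
    [[0,0,0],[0,0.05,4],-0.5],
    [[0,0,0],[0,0.05,5],-0.5],
    [[0,0,0],[0,0.05,5],-0.5],
    [[0,0,0],[0,0.05,5],-0.5],
    [[0,0,0],[0,0.05,5],-0.5]
  ]
}}

```text
clock: 49.32
position: [0.4532, 0.2156, 0.0596]
ee_rot: [3.136, 0.188, -0.001]
force: [0.2, 0.3, -0.1]
width: 0.481
gripper_force: 30.0
```

Call:
{"method": "drive_tool", "body": {
  "commands": [
    [[0,0,0],[0,0,0.1],-0.5],
    [[0,0,0],[0,0,0.1],0.3],
    [[0,0,0],[0,0,0.1],0.3],
    [[0,0,0],[0,0,0.1],0.3],
    [[0,0,0],[0,0,0.1],0.3],
    [[0,0,0],[0,0,-2],0.3],
    [[0,0,0],[0,0,-6],0.3],
    [[0,0,0],[0,0,-9],0.25],
    [[0,0,0],[0,0,-9],0.25],
    [[0,0,0],[0,0,-9],0.25],
    [[0,0,0],[0,0,-9],0.25],
    [[0,0,0],[0,0,-9],0.25]
  ]
}}

```text
clock: 50.32
position: [0.4527, 0.2149, 0.1488]
ee_rot: [3.135, 0.188, -0.002]
force: [-0.0, -0.0, 0.6]
width: 0.629
gripper_force: 0.0
```

```bash
python3 - <<'E'
from h import *
i=cams.camera_info("wrist");im=cams.get_image("wrist");cv2.imwrite("pics/w16.png",im)
print(readout.observe()["position"])
fit(im,i,(.452,.216),.062,"slip",.06)
fit(im,i,(.583,.087),.01,"bar",.06)
hsv=cv2.cvtColor(im,cv2.COLOR_BGR2HSV)
plan([.583,.0865,.13],.05)
E
```

```text
[0.45265363 0.21498202 0.14864062]
slip c 0.4535 0.2162 size 97.6 44.3 yaw 0.119
bar c 0.5799 0.0859 size 94.4 45.5 yaw 0.047
turn [0.001 0.002 0.07 ] shift cm [11.41 14.31  1.85]
```

View pics/w16.png

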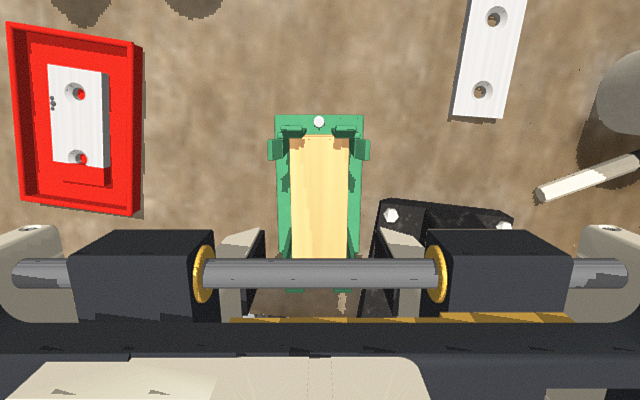

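The rack stack is square with the third slip on top, and the fresh bar is untouched at (485,55). I check the cup clearance from the earlier picture w1.

```bash
python3 - <<'E'
from h import *
i=np.load("w1.npy",allow_pickle=True).item(); im=cv2.imread("pics/w1.png")
for p in [(507,133),(576,133),(541,98),(541,167)]: print(p,onz("wrist",p,.092,i))
print("base-left",onz("wrist",(475,130),.0,i))
cv2.imwrite("pics/cup.png",cv2.resize(im[80:190,440:600],None,fx=4.5,fy=4.5,interpolation=cv2.INTER_CUBIC))
E
```

```text
(507, 133) [ 0.56729577 -0.01910659  0.092     ]
(576, 133) [ 0.57603807 -0.10003114  0.092     ]
(541, 98) [ 0.610059   -0.04783353  0.092     ]
(541, 167) [ 0.53217765 -0.07039239  0.092     ]
base-left [ 0.56641855 -0.02473905  0.        ]
```

View pics/cup.png

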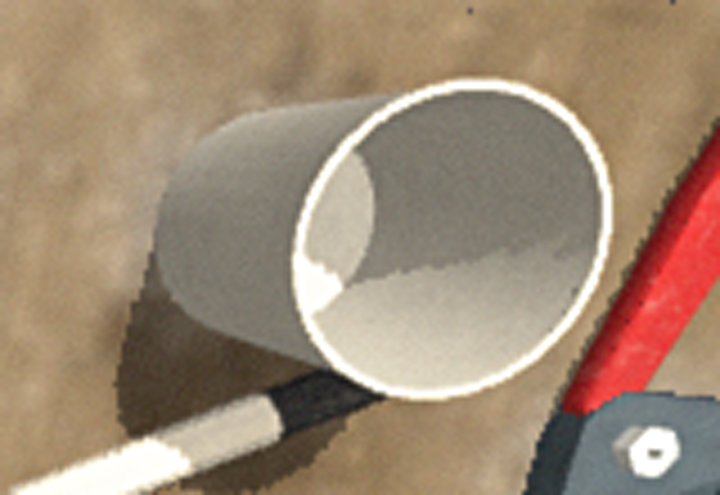

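Cup rim's left edge is at crop x 293, i.e. y ≈ -0.017, about 8 mm from the gripper body. I will aim 4 mm to the +y side, so closing the fingers draws the bar away from it.

Call:
{"method": "drive_tool", "body": {
  "commands": [
    [[0,0,0.07],[3,4,0],0.3],
    [[0,0,0.07],[6,8,0],0.3],
    [[0,0,0.07],[9,11.5,0],0.3],
    [[0,0,0.07],[11.35,13.95,0],0.3],
    [[0,0,0.07],[11.35,13.95,2],0.3],
    [[0,0,0.07],[11.35,13.95,3],0.3],
    [[0,0,0.07],[11.35,13.95,3],0.3],
    [[0,0,0.07],[11.35,13.95,3],0.3],
    [[0,0,0.07],[11.35,13.95,3],0.3],
    [[0,0,0.07],[11.35,13.95,3],0.3]
  ],
  "newtons": 40
}}

```text
clock: 51.2
position: [0.5823, 0.0921, 0.1205]
ee_rot: [-3.14, -0.082, -0.001]
force: [0.3, 0.2, 0.3]
width: 0.648
gripper_force: 0.0
```

```bash
python3 - <<'E'
from h import *
i=cams.camera_info("wrist");im=cams.get_image("wrist")
x,y,a=fit(im,i,(.583,.087),.01,"bar",.06)
print("centre",x+(fit.w-.05)*np.cos(a),y+(fit.w-.05)*np.sin(a))
plan([.5825,.09,.03],.048)
E
```

```text
bar c 0.5829 0.0862 size 100.8 45.3 yaw 0.047
centre 0.5832715798965283 0.08625206048321055
turn [-0.    -0.001  0.004] shift cm [-0.02  0.19  9.06]
```

Call:
{"method": "drive_tool", "body": {
  "commands": [
    [[0,0,0],[0,0.05,2],0.3],
    [[0,0,0],[0,0.05,4],0.3],
    [[0,0,0],[0,0.05,6],0.3],
    [[0,0,0],[0,0.05,7.5],0.3],
    [[0,0,0],[0,0.05,8.5],0.3],
    [[0,0,0],[0,0.05,9],0.3],
    [[0,0,0],[0,0.05,9],0.3],
    [[0,0,0],[0,0.05,9],0.3],
    [[0,0,0],[0,0.05,9],0.3]
  ]
}}

```text
clock: 52.0
position: [0.5834, 0.0904, 0.0308]
ee_rot: [-3.14, -0.078, -0.003]
force: [0.8, 0.1, 0.5]
width: 0.649
gripper_force: 0.0
```

Call:
{"method": "drive_tool", "body": {
  "commands": [
    [[0,0,0],[0,0,0.5],0.3],
    [[0,0,0],[0,0,1],0.3],
    [[0,0,0],[0,0,1.5],0.3],
    [[0,0,0],[0,0,2],0.3],
    [[0,0,0],[0,0,2.4],0.3],
    [[0,0,0],[0,0,2.4],0.3],
    [[0,0,0],[0,0,2.4],0.3],
    [[0,0,0],[0,0,2.4],0.3]
  ]
}}

```text
clock: 52.67
position: [0.5828, 0.0902, 0.0057]
ee_rot: [-3.141, -0.078, 0.0]
force: [0.4, 0.3, -0.0]
width: 0.651
gripper_force: 0.0
```

Call:
{"method": "drive_tool", "body": {
  "commands": [
    [[0,0,0],[0,0,0.1],0.3],
    [[0,0,0],[0,0,0.1],-0.5],
    [[0,0,0],[0,0,0.1],-0.5],
    [[0,0,0],[0,0,0.1],-0.5],
    [[0,0,0],[0,0,0.1],-0.5],
    [[0,0,0],[0,0,0.1],-0.5],
    [[0,0,0],[0,0,0.1],-0.5],
    [[0,0,0],[0,0,0.1],-0.5]
  ]
}}

```text
clock: 53.33
position: [0.5828, 0.0897, 0.0048]
ee_rot: [3.14, 0.078, 0.0]
force: [-0.2, -2.0, 1.5]
width: 0.483
gripper_force: 40.0
```

Call:
{"method": "drive_tool", "body": {
  "commands": [
    [[0,0,0],[0,0,-1],-0.5],
    [[0,0,0],[0,0,-3],-0.5],
    [[0,0,0],[0,0,-6],-0.5],
    [[0,0,0],[0,0,-9],-0.5],
    [[0,0,0],[0,0,-12],-0.5],
    [[0,0,0],[0,0,-14],-0.5],
    [[0,0,0],[0,0,-14],-0.5],
    [[0,0,0],[0,0,-14],-0.5],
    [[0,0,0],[0,0,-14],-0.5],
    [[0,0,0],[0,0,-14],-0.5]
  ]
}}

```text
clock: 54.17
position: [0.5814, 0.0898, 0.143]
ee_rot: [3.14, 0.078, -0.005]
force: [-0.8, 0.5, -3.4]
width: 0.48
gripper_force: 40.0
```

```bash
python3 -c "
from h import *
carry('bar',.0055,.115)"
```

```text
[0.5815479  0.08984077 0.14298938] [-0.38407149 -0.25543166 -2.86728121] 0.4804069455534617
bar c 0.6047 0.0917 size 54.8 45.1 yaw 0.049
tcp yaw 0.05
offset of centre in tcp [0.00049433 0.00079877]
turn [ 0.     0.003 -0.07 ] shift cm [-12.37 -13.17   2.83]
```

Call:
{"method": "drive_tool", "body": {
  "commands": [
    [[0,0,-0.07],[-3,-3,0],-0.5],
    [[0,0,-0.07],[-6,-6,0],-0.5],
    [[0,0,-0.07],[-9,-9,0],-0.5],
    [[0,0,-0.07],[-11,-11.5,0],-0.5],
    [[0,0,-0.07],[-12.4,-13.15,0],-0.5],
    [[0,0,-0.07],[-12.4,-13.15,1],-0.5],
    [[0,0,-0.07],[-12.4,-13.15,2.8],-0.5],
    [[0,0,-0.07],[-12.4,-13.15,2.8],-0.5],
    [[0,0,-0.07],[-12.4,-13.15,2.8],-0.5],
    [[0,0,-0.07],[-12.4,-13.15,2.8],-0.5],
    [[0,0,-0.07],[-12.4,-13.15,2.8],-0.5],
    [[0,0,-0.07],[-12.4,-13.15,2.8],-0.5],
    [[0,0,-0.07],[-12.4,-13.15,2.8],-0.5],
    [[0,0,-0.07],[-12.4,-13.15,2.8],-0.5]
  ]
}}

```text
clock: 55.38
position: [0.4526, 0.2152, 0.1171]
ee_rot: [-3.136, -0.187, -0.001]
force: [0.0, 0.6, -3.6]
width: 0.485
gripper_force: 40.0
```

```bash
python3 -c "
from h import *
carry('bar',.0055,.070)"
```

```text
[0.45251878 0.21521072 0.11699108] [-0.46999185 -0.09229293 -4.33480683] 0.47819065781586784
bar c 0.4756 0.2186 size 54.8 45.3 yaw 0.119
tcp yaw 0.119
offset of centre in tcp [0.00067609 0.00073932]
turn [-0. -0.  0.] shift cm [-0.14 -0.02  4.7 ]
```

Call:
{"method": "drive_tool", "body": {
  "commands": [
    [[0,0,0],[-0.05,0,1],-0.5],
    [[0,0,0],[-0.05,0,2],-0.5],
    [[0,0,0],[-0.05,0,3],-0.5],
    [[0,0,0],[-0.05,0,4],-0.5],
    [[0,0,0],[-0.05,0,4.7],-0.5],
    [[0,0,0],[-0.05,0,4.8],-0.5],
    [[0,0,0],[-0.05,0,4.8],-0.5],
    [[0,0,0],[-0.05,0,4.8],-0.5],
    [[0,0,0],[-0.05,0,4.8],-0.5]
  ]
}}

```text
clock: 56.18
position: [0.4521, 0.2154, 0.069]
ee_rot: [-3.136, -0.188, -0.001]
force: [0.3, 0.3, -2.7]
width: 0.482
gripper_force: 40.0
```

Call:
{"method": "drive_tool", "body": {
  "commands": [
    [[0,0,0],[0,0,0.1],-0.5],
    [[0,0,0],[0,0,0.1],0.3],
    [[0,0,0],[0,0,0.1],0.3],
    [[0,0,0],[0,0,0.1],0.3],
    [[0,0,0],[0,0,0.1],0.3],
    [[0,0,0],[0,0,-2],0.3],
    [[0,0,0],[0,0,-6],0.3],
    [[0,0,0],[0,0,-10],0.3],
    [[0,0,0],[0,0,-12],0.3],
    [[0,0,0],[0,0,-12],0.3],
    [[0,0,0],[0,0,-12],0.3],
    [[0,0,0],[0,0,-12],0.3]
  ]
}}

```text
clock: 57.18
position: [0.4515, 0.2148, 0.1883]
ee_rot: [3.135, 0.188, -0.001]
force: [-1.4, 0.9, -0.9]
width: 0.65
gripper_force: 0.0
```

```bash
python3 - <<'E'
from h import *
i=cams.camera_info("wrist");im=cams.get_image("wrist");cv2.imwrite("pics/w17.png",im)
print(readout.observe()["position"])
for z in (.072,.082): fit(im,i,(.452,.216),z,"bar",.058)
fit(im,i,(.482,.435),.013,"bar",.07)
s=cams.get_image("scene");cv2.imwrite("pics/scene_end.png",s)
# slip/bar layering along a vertical line on the stack's side in scene
hsv=cv2.cvtColor(s,cv2.COLOR_BGR2HSV)
c=np.array([.452,.216]);e=np.array([-np.sin(.119),np.cos(.119)])*.0225; u=np.array([np.cos(.119),np.sin(.119)])
for sg in (1,):
  for dx in (0,-.02):
    P=c+sg*e+u*dx
    print([(int(1000*z),*map(int,hsv[tuple(proj("scene",[*P,z]).round().astype(int)[::-1])][1:])) for z in np.arange(.01,.074,.004)])
E
```

```text
[0.45125754 0.21468263 0.18776834]
bar c 0.4516 0.2158 size 99.8 45.5 yaw 0.119
bar c 0.4541 0.2161 size 96.2 43.8 yaw 0.119
bar c 0.4893 0.4356 size 83.1 45.2 yaw -0.029
[(10, 29, 140), (14, 15, 134), (18, 57, 175), (22, 94, 176), (26, 73, 168), (30, 26, 149), (34, 12, 144), (38, 60, 175), (42, 91, 173), (46, 60, 158), (50, 21, 145), (54, 28, 156), (58, 62, 177), (62, 90, 175), (66, 63, 161), (69, 26, 148)]
[(10, 58, 137), (14, 16, 131), (18, 33, 148), (22, 74, 163), (26, 93, 172), (30, 63, 177), (34, 27, 151), (38, 68, 165), (42, 90, 168), (46, 45, 153), (50, 17, 152), (54, 23, 164), (58, 80, 168), (62, 90, 167), (66, 47, 157), (69, 20, 150)]
```

The side view alternates steel and plywood in all seven layers. The top bar measures 99.8 x 45.5 mm at z = 72 mm, so it is fully seated. Handing in.

```bash
python3 -c "
from cell import job
print(job.sign_off())"
```

```text
the job is handed in; nothing more can be done
None
```

The job is handed in (no verdict shown): the chipped bar lies flat in the red tray, and the other four bars, including the fresh one, are back in the rack with a slip between each pair and none left over.

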